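Press a vial cap home and ease the press lever back up

TASK

Use the lever of the bench press to push the blue cap of the vial standing in it fully home, stopping as soon as it goes firm so that the glass is not crushed, then ease the lever slowly back up to its top stop instead of letting it spring up. Then take the vial out from under the press and set it down standing upright in the empty front half of the tray, without dropping it and without shifting or tipping anything else.

Things in the scene. Friction and masses are not known exactly. Their poses are not given: they have to be found in the camera images.
- press: Bench-top lever press, grey cast frame (fixed): base plate 250 x 140 x 20, column at the back, head above that overhangs the vial. Origin on the bench straight below the ram axis; x points to the column (the open front is -x), y to the lever side, z up. Column face 85 behind the ram axis. Head: 64 wide, from 18 in front of the ram axis to the back, underside 182, top 259 above the bench.
- lever (a joint): Press lever angle, rad: 0 = up at its top stop (lever rising 0.60 rad above level, towards the front), grows as it is pushed down, 0.92 = bottom. A spring drives it up (2 N at the grip at the top, 5 N at 0.75); let go when low it flies up. The ram sinks 48 mm per rad. It meets the cap somewhere from 0.48 to 0.7 and has it home 0.12 later: the pad's setting is not known, so feel for it.
- lever_grip (a point): Centre of the lever's black cylindrical grip, diameter 26, length 80, axis along the lever, 190 from the hinge axis. With the lever up it is 109 in front of the ram axis, 85 to its +y side, 319 above the bench. Frame turns with the lever; equal to that of the press when the lever is up.
- lever_hinge (a point): Point on the lever's hinge axis level with the grip: 48 behind the ram axis, 85 to its +y side, 212 above the bench. The hinge axis is the y axis of the press.
- ram: Steel ram of the press, diameter 24, geared to the lever, with a screwed-in springy rubber pad (1 mm per 20 N) at its foot, diameter 20, that at rest hangs 138 to 146 above the bench (set differently from day to day). It bears on the cap; more than 80 N of it, about 25 N at the grip, cracks the vial. Origin at the foot of the ram, 155 above the bench at rest, z up.
- vial: Amber glass vial with a white label, diameter 23, about 60 g, standing in the press; origin at the centre of its foot, z up. Glass body up to 56, then the neck; 79 high with the cap as found, 74 with it home. The head and ram above leave no way in from straight above; the front is open to a hand leaning back towards the robot.
- cap (a joint): How far that vial's blue snap cap (diameter 23, 12 high) is pushed on, m: 0 to 0.001 as found (5 mm proud), 0.005 = fully home; it stays where pushed. It slides on at a steady 25 N of ram force: 10 to 12 N at the grip, spring included. Once home the lever goes firm and the force climbs; 15 N at the grip is enough to be sure.
- tray: Shallow white tray (fixed), 180 x 220 (x, y), walls 18 high and 4 thick, floor 4 above the bench; origin on the bench below its centre, x away from the robot, z up. Three capped vials stand in a row in its back half, about x = 55; the front half (x below 10) is empty.
- tray_free (a point): Point on the tray floor in the middle of the empty front half (x = -40, y = 0 of the tray).
- vial_a: One of the three finished vials in the back of the tray, like the other but with the cap already home: diameter 23, height 74; loose, leave alone. Origin at the centre of its foot.
- vial_b: One of the three finished vials in the back of the tray, like the other but with the cap already home: diameter 23, height 74; loose, leave alone. Origin at the centre of its foot.
- vial_c: One of the three finished vials in the back of the tray, like the other but with the cap already home: diameter 23, height 74; loose, leave alone. Origin at the centre of its foot.
- solvent_a: Amber solvent bottle with blue cap, diameter 74, height 170, loose, leave alone. Origin at the centre of its foot.
- cap_box: Grey open box of spare caps, 100 x 120 x 35, loose, leave alone. Origin at the centre of its underside.
- marker: White marker pen lying on the bench, 130 long along x, diameter 15, loose, leave alone. Origin below its middle.
- anvil (a point): Centre of the round anvil that the vial stands on, below the ram, 35 above the bench, axes as the press. A horseshoe lip 4 high round the vial's foot, 1 mm clear of it, is open to the front.
Not all that is in view belongs to the job. What is shaped like the vial but purple or turquoise is not meant.

How it is judged:
By the outcome, as a careful person would: the job done as asked, in the order asked, and still so for the second after the job is handed in, with the robot touching nothing.
It also fails if it takes over 64 s, if anything falls off the work surface, if the arm or the gripper's body presses on something with over 40 N, if the wrist force passes 120 N, or if a joint passes its speed limit or range.

ROBOT

A 6-joint arm with a two-finger parallel gripper is mounted at the origin on the work surface. World frame = base frame: x ahead of the robot, y to its left, z up, the work surface at z = 0. Lengths are in m, angles in degrees, forces in N, time in s.
With the tool pointing down it reaches from about 0.3 to 0.775 m from the base axis. Payload 14.6 kg.
Tool frame: the origin (TCP) lies midway between the tips of the shut fingers; the grasp point (between the pads) lies 19 mm behind it; z points along the fingers, y is the direction in which the jaws open and shut (so a half turn about z gives the same grasp; the last joint's range is limited). The gripper opens to 85 mm and grips with 20 to 120 N. Pads are 22 mm wide; open, the fingers measure 114 mm over their backs; the gripper's body (76 mm by 85 mm) begins 54 mm behind the grasp point. The pads swing forward as they close: fully open they stand 13 mm farther back than shut.
Start: joints at [-80.535, 17.183, 87.147, -0, 75.671, -3.816], TCP at [0.126, -0.535, 0.231] pointing down, gripper open.
Joint ranges: [-173.82, 173.82], [-45.26, 126.66], [13.44, 144.39], [-59.66, 239.66], [0, 175.72], [-146.38, 146.38]. Speed limits (degrees/s): [127.2, 127.2, 147.25, 180, 180, 180].

INTERFACE

Orientations are given as a 3x3 rotation matrix whose columns are the frame's x, y, z axes.
In Python, from bench import status, capture, camera_params, r gives the robot as it stands.
- The arm moves only by the tool carry_out, never from a script. Its argument "motion" is a list of rows, each a list of 3 entries, a list of its own where there are three numbers: the turn, a rotation vector about the tool's x, y, z in degrees, then the shift along the tool's x, y, z in m, then the opening, from -1 (shut) to 1 (fully open), so that 0 is half open. A call has 1 to 5 rows; each row is the pose to reach, as a shift and turn from the pose measured when the call began, along the tool's axes at that moment; what a row does not reach only later rows make up. A row lasts 1/8 s, in which the tool goes at most 62.5 mm and 10.7 degrees, less where a joint would pass 70% of its speed; a pose out of reach is approached as far as the arm can. A call with a gripper value outside its range is refused whole. The fingers move at their own pace and stop on an object; "newtons" is the grip in N (left out, the last holds). Time passes only in rows, so rows that repeat a pose let the fingers close. It gives the time, the measured TCP pose, the force and the opening at its end, in the units of the state.
- status.state(): the state, without advancing time (a new reading comes with each control period).
- capture(name): name is "scene" or "side" or "wrist"; returns the picture (480x640x3 uint8, blue, green, red); there is no depth.
- camera_params(name): a dict with "fx", "fy", "cx", "cy" (pixels), "eye" and "attitude" of the camera in the world. Camera axes: x right, y down, z forward; pixel columns grow to the right and rows downward; lengths in m; the calibration is good to about 2 mm. A picture is of the moment at which its call begins: read the wrist's pose just before it. camera_params takes no time and is no camera call; for the wrist camera it gives the pose at the moment of the call.
- r.close_job(): hands the job in, once; it reports no verdict.
The state is a dict: "time_s": time; "q": joint angles; "dq": joint speeds; "joint_efforts": joint torques, N m; "tool_pos": TCP position; "tool_rot": TCP orientation; "force": force on the tool from outside, world axes, zero at the start; "wrist_torque": the same for the moment, N m; "grip_width": opening from 0.0 (shut) to 1.0 (fully open).
Only numpy, scipy, OpenCV 4.12 (cv2) and the standard library are available. Lean on these libraries where they do the work, as an engineer would, in place of code of your own. Each camera call takes 0.05 s, during which the arm holds its last target.

## Working session

There is one attempt and no reset: what is moved stays moved. The work goes in short steps, Python scripts to look and compute and a tool call to move; the robot and the scene stay as the last step left them, time stands still between calls to the robot, and variables do not carry over. Pictures are saved under pics/ and viewed, and the job is handed in when it is done.

Besides the shell and the picture viewer there is one more tool, called after ">>>" as name(argument=value, ...) on one line, values as JSON. carry_out: Moves the arm, as the interface text tells. Its arguments: {"type":"object","properties":{"motion":{"type":"array","items":{"type":"array"}},"newtons":{"type":"number"}},"required":["motion"]}

```bash
ls; mkdir -p pics; python3 - <<'E'
from bench import status, capture, camera_params
import cv2
print(status.state())
for n in ("scene","side"):
    cv2.imwrite(f"pics/{n}0.png",capture(n)); print(camera_params(n))
E
```

```text
pics
{'time_s': 0.0, 'q': array([-8.05347656e+01,  1.72170871e+01,  8.71776416e+01, -2.50996261e-03,
        7.56705938e+01, -3.81692390e+00]), 'dq': array([-0.00457035,  0.03409908, -0.09281313, -0.08333082, -0.04036335,
        0.04369291]), 'joint_efforts': array([ 1.55973030e-03, -5.43507850e+01, -3.61791372e+01, -2.37950374e-06,
        4.00747347e-03,  2.56167311e-06]), 'tool_pos': array([ 0.12630242, -0.53507901,  0.23072698]), 'tool_rot': array([[ 9.73247970e-01,  2.29757126e-01, -2.29353642e-04],
       [ 2.29757238e-01, -9.73247329e-01,  1.11759125e-03],
       [ 3.35567349e-05, -1.14038908e-03, -9.99999349e-01]]), 'force': array([ 0.43202697,  0.71201695, -0.00313345]), 'wrist_torque': array([ 0.01163083, -0.02519014, -0.0302692 ]), 'grip_width': 0.998050633583478}
{'fx': 456.17322813132995, 'fy': 456.17322813132995, 'cx': 314.70950946537226, 'cy': 236.0448077242705, 'eye': array([ 0.56308384, -0.79745404,  0.82524551]), 'attitude': array([[ 9.99957623e-01,  9.16954531e-03, -8.19717056e-04],
       [ 6.20777452e-03, -6.05851486e-01,  7.95553544e-01],
       [ 6.79823746e-03, -7.95524919e-01, -6.05882734e-01]])}
{'fx': 463.2013264692061, 'fy': 463.2013264692061, 'cx': 317.75054492826376, 'cy': 243.48481189103023, 'eye': array([0.01039458, 0.5920429 , 0.79279232]), 'attitude': array([[-0.73722092, -0.3975877 ,  0.54628687],
       [-0.67562939,  0.44038483, -0.59125809],
       [-0.00549951, -0.80497529, -0.59328284]])}
```

View pics/scene0.png

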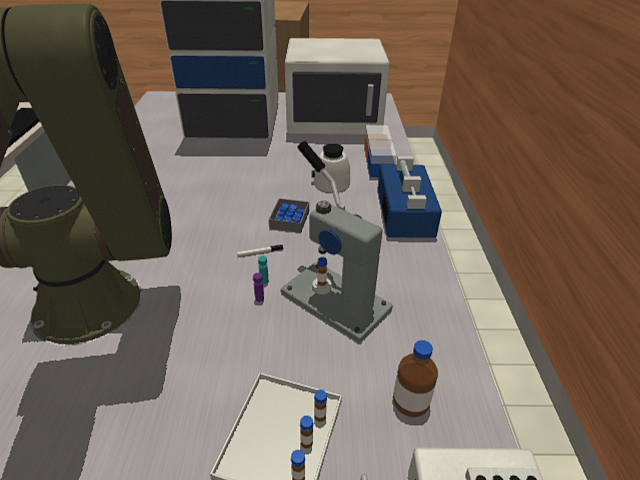

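View pics/side0.png

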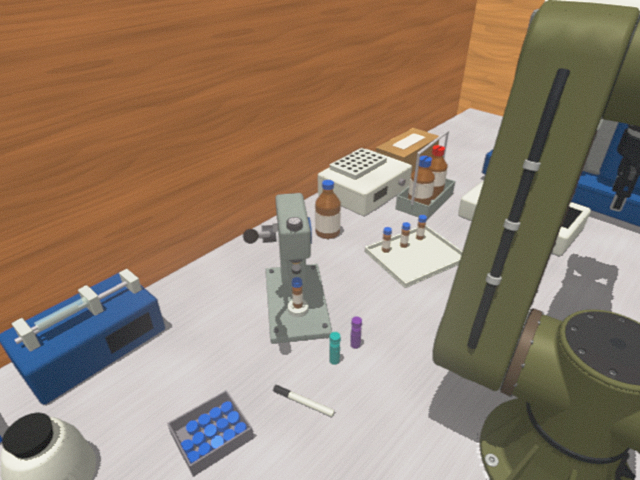

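```bash
python3 - <<'E'
import cv2
a=cv2.imread('pics/scene0.png');b=cv2.imread('pics/side0.png')
cv2.imwrite('pics/c1.png',cv2.resize(a[130:350,225:425],None,fx=2.7,fy=2.7,interpolation=cv2.INTER_CUBIC))
cv2.imwrite('pics/c2.png',cv2.resize(b[180:370,220:420],None,fx=3,fy=3,interpolation=cv2.INTER_CUBIC))
E
```

```text
(no output)
```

View pics/c1.png

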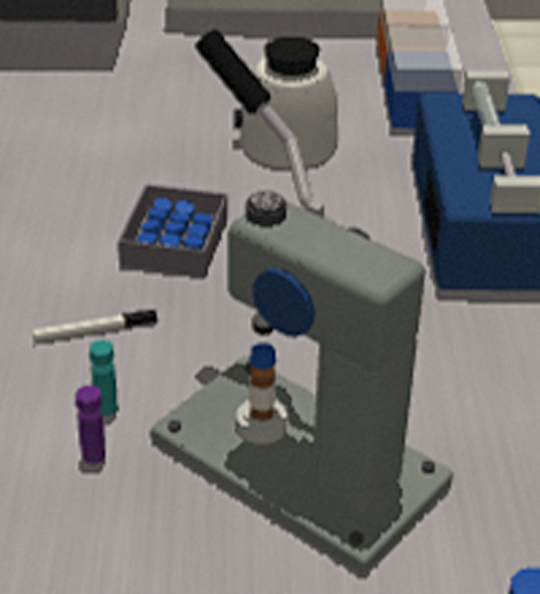

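View pics/c2.png

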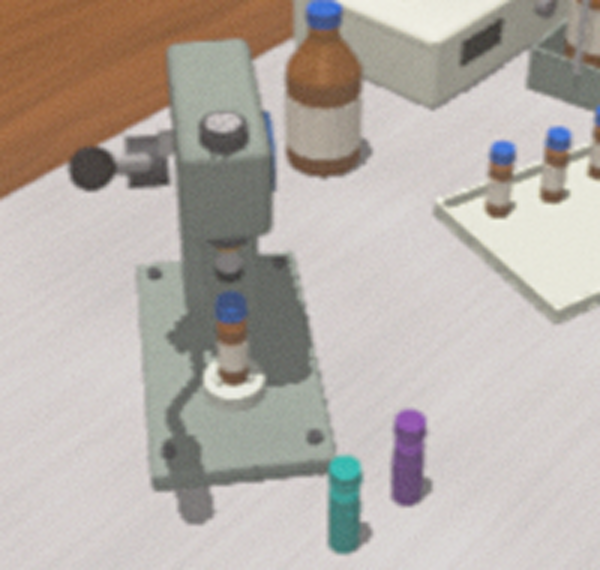

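```bash
cat > h.py <<'E'
import numpy as np
P={"scene":dict(f=456.17322813132995,cx=314.70950946537226,cy=236.0448077242705,e=np.array([0.56308384,-0.79745404,0.82524551]),R=np.array([[9.99957623e-01,9.16954531e-03,-8.19717056e-04],[6.20777452e-03,-6.05851486e-01,7.95553544e-01],[6.79823746e-03,-7.95524919e-01,-6.05882734e-01]])),
"side":dict(f=463.2013264692061,cx=317.75054492826376,cy=243.48481189103023,e=np.array([0.01039458,0.5920429,0.79279232]),R=np.array([[-0.73722092,-0.3975877,0.54628687],[-0.67562939,0.44038483,-0.59125809],[-0.00549951,-0.80497529,-0.59328284]]))}
def ray(n,u,v):
    p=P[n] if isinstance(n,str) else n
    d=p['R']@np.array([(u-p['cx'])/p['f'],(v-p['cy'])/p['f'],1]); return p['e'],d/np.linalg.norm(d)
def onz(n,uv,z):
    e,d=ray(n,*uv); return e+d*(z-e[2])/d[2]
def tri(a,uva,b,uvb):
    e1,d1=ray(a,*uva);e2,d2=ray(b,*uvb)
    s=np.linalg.lstsq(np.c_[d1,-d2],e2-e1,rcond=None)[0]
    p,q=e1+s[0]*d1,e2+s[1]*d2
    return (p+q)/2,np.linalg.norm(p-q)
def proj(n,X):
    p=P[n] if isinstance(n,str) else n
    c=p['R'].T@(np.array(X)-p['e']); return np.array([p['cx']+p['f']*c[0]/c[2],p['cy']+p['f']*c[1]/c[2]])
def c1(u,v): return 225+u/2.7-.3,130+v/2.7-.3
def c2(u,v): return 220+u/3-.3,180+v/3-.3
E
python3 - <<'E'
from h import *
np.set_printoptions(precision=4,suppress=True)
print('plate scene',*[onz('scene',c1(*k),.02)[:2] for k in [(150,433),(363,560),(453,472)]])
print('plate side',*[onz('side',c2(*k),.02)[:2] for k in [(137,267),(293,255),(333,460),(152,478)]])
print('cap',tri('scene',c1(263,357),'side',c2(231,307)))
print('vialfoot',onz('scene',c1(261,417),.035+.0),onz('side',c2(234,383),.035))
print('grip',tri('scene',c1(234,70),'side',c2(92,168)))
print('knob',tri('scene',c1(266,200),'side',c2(223,123)))
print('purple cap',tri('scene',c1(89,393),'side',c2(410,415)),'turq',tri('scene',c1(102,350),'side',c2(345,465)))
print('foot', onz('side',c2(408,500),0),onz('side',c2(343,548),0))
# tray
print('tray',*[onz('scene',k,.018)[:2] for k in [(261,375),(341,398),(213,476)]])
print('tray side',*[onz('side',k,.018)[:2] for k in [(365,249),(408,284),(461,257),(416,222)]])
E
```

```text
plate scene [0.4766 0.0339] [ 0.6647 -0.1154] [ 0.7533 -0.0127]
plate side [ 0.7486 -0.004 ] [ 0.6588 -0.1076] [0.4734 0.0504] [0.5601 0.1528]
cap (array([0.5807, 0.0456, 0.1044]), np.float64(0.00010420868579337539))
vialfoot [0.58  0.041 0.035] [0.5737 0.0525 0.035 ]
grip (array([0.5519, 0.1824, 0.319 ]), np.float64(0.0016078923018903292))
knob (array([0.5799, 0.047 , 0.2714]), np.float64(0.0012369275682810525))
purple cap (array([0.4252, 0.0232, 0.0794]), np.float64(0.0005780505271140847)) turq (array([0.4305, 0.0873, 0.0758]), np.float64(0.0008218161718281362))
foot [0.4184 0.0288 0.    ] [0.4249 0.0946 0.    ]
tray [ 0.453  -0.2172] [ 0.6177 -0.2694] [ 0.3908 -0.4233]
tray side [ 0.6092 -0.2489] [ 0.4392 -0.2056] [ 0.3946 -0.3943] [ 0.5783 -0.4579]
```

Candidates for "the vial": amber/blue vial in the press (scene 322,270; side 297,292), the purple one (scene 258,287), the turquoise one (scene 263,270), and three tray vials (scene 320,405 / 307,432 / 298,465). I choose the amber one under the ram; the close crops show it on the white anvil. Lever grip is at scene (310,155), side (250,236), which triangulates to (0.552, 0.182, 0.319).

>>> carry_out(motion=[[[0,0,-10],[0,0,-0.05],1],[[0,0,-20],[0.04,-0.04,-0.1],1],[[0,0,-30],[0.08,-0.09,-0.13],1],[[0,0,-40],[0.12,-0.13,-0.15],1],[[0,0,-50],[0.17,-0.17,-0.17],1]])

```text
time_s: 0.72
tool_pos: [0.2405, -0.3462, 0.3947]
tool_rot: [[0.445, 0.895, 0.0], [0.895, -0.445, 0.001], [0.001, -0.0, -1.0]]
force: [0.9, -1.4, 0.2]
grip_width: 1.0
```

```bash
cat >> h.py <<'E'
from scipy.spatial.transform import Rotation as Ro
np.set_printoptions(precision=4,suppress=True)
YAW=np.radians(-39.8); RAM=np.array([.5805,.046,0])
PX=np.array([np.cos(YAW),np.sin(YAW),0]);PY=np.array([-PX[1],PX[0],0]);Z=np.array([0,0,1.])
HINGE=RAM+.048*PX+.085*PY+.212*Z
def rel(s,pos,rot):
    R=np.array(s['tool_rot']);u,_,v=np.linalg.svd(R);R=u@v
    return np.degrees(Ro.from_matrix(R.T@rot).as_rotvec()),R.T@(np.array(pos)-s['tool_pos'])
def leverpose(th,tilt=None,off=.019,r=.19):
    if tilt is None: tilt=th
    a=.6-th
    g=HINGE+r*(-np.cos(a)*PX+np.sin(a)*Z)
    z=np.sin(tilt)*PX-np.cos(tilt)*Z
    R=np.c_[np.cross(PY,z),PY,z]
    return g+off*z,R
E
python3 - <<'E'
from h import *; from bench import status
s=status.state()
p,R=leverpose(0,0); print(p,R)
print(rel(s,p+[0,0,.1],R))
E
```

```text
[0.5513 0.181  0.3003] [[-0.7683  0.6401  0.    ]
 [ 0.6401  0.7683 -0.    ]
 [-0.      0.     -1.    ]]
(array([  0.0169,  -0.0369, -76.6356]), array([ 0.6104,  0.0437, -0.0052]))
```

>>> carry_out(motion=[[[0,0,-10],[0.06,0.005,-0.005],1],[[0,0,-20],[0.12,0.01,-0.005],1],[[0,0,-30],[0.18,0.015,-0.005],1],[[0,0,-40],[0.24,0.02,-0.005],1],[[0,0,-50],[0.3,0.025,-0.005],1]])

```text
time_s: 1.35
tool_pos: [0.3969, -0.0867, 0.3999]
tool_rot: [[-0.405, 0.914, 0.0], [0.914, 0.405, 0.001], [0.0, 0.0, -1.0]]
force: [0.9, -1.6, -0.1]
grip_width: 1.0
```

```bash
python3 - <<'E'
from h import *; from bench import status
s=status.state()
p,R=leverpose(0,0)
print(s['tool_pos'],rel(s,p+[0,0,.1],R))
E
```

```text
[ 0.3969 -0.0867  0.3999] (array([  0.0307,  -0.0142, -26.3035]), array([ 0.1822,  0.2495, -0.0002]))
```

>>> carry_out(motion=[[[0,0,-8],[0.035,0.05,0],0.6],[[0,0,-16],[0.07,0.1,0],0.4],[[0,0,-24],[0.11,0.15,0],0.4],[[0,0,-26.3],[0.15,0.205,0],0.4],[[0,0,-26.3],[0.182,0.2495,0],0.4]])

```text
time_s: 1.98
tool_pos: [0.552, 0.1828, 0.3998]
tool_rot: [[-0.769, 0.64, 0.0], [0.64, 0.769, 0.0], [0.0, 0.0, -1.0]]
force: [0.7, 0.2, 1.2]
grip_width: 0.701
```

```bash
python3 - <<'E'
from h import *; from bench import status,capture,camera_params
import cv2
s=status.state()
p,R=leverpose(0,0)
print(s['tool_pos'],s['grip_width'],rel(s,p,R)); c=camera_params('wrist');print(c)
im=capture('wrist');cv2.imwrite('pics/w1.png',im); cv2.imwrite('pics/s1.png',capture('side'))
W=dict(f=c['fx'],cx=c['cx'],cy=c['cy'],e=c['eye'],R=c['attitude'])
print(proj(W,p+[0,0,.019]), [proj(W,leverpose(0,0,r=r)[0]+[0,0,.019]) for r in (.15,.23)])
E
```

```text
[0.552  0.1828 0.3998] 0.7005546217866647 (array([ 0.0169, -0.0117,  0.0447]), array([-0.0007, -0.0019,  0.0995]))
{'fx': 395.3566281403878, 'fy': 395.3566281403878, 'cx': 319.178536466973, 'cy': 230.82055415799834, 'eye': array([0.493 , 0.2331, 0.5423]), 'attitude': array([[ 0.6405,  0.7322,  0.2315],
       [ 0.7679, -0.611 , -0.1923],
       [ 0.0006,  0.301 , -0.9536]])}
[314.4415 243.1623] [array([315.0025, 278.1655]), array([313.7081, 197.3979])]
```

View pics/w1.png

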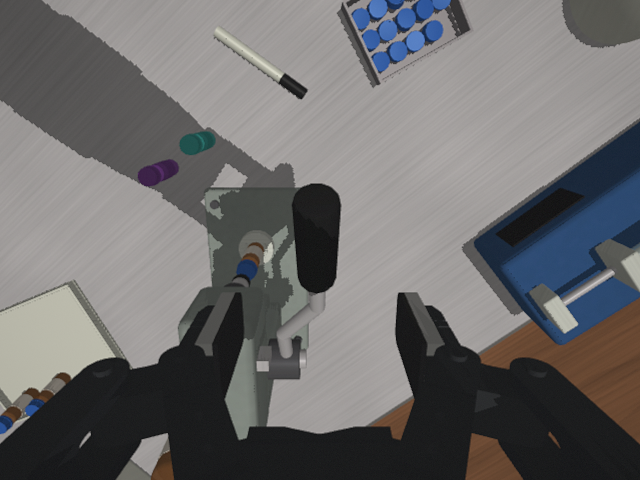

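View pics/s1.png

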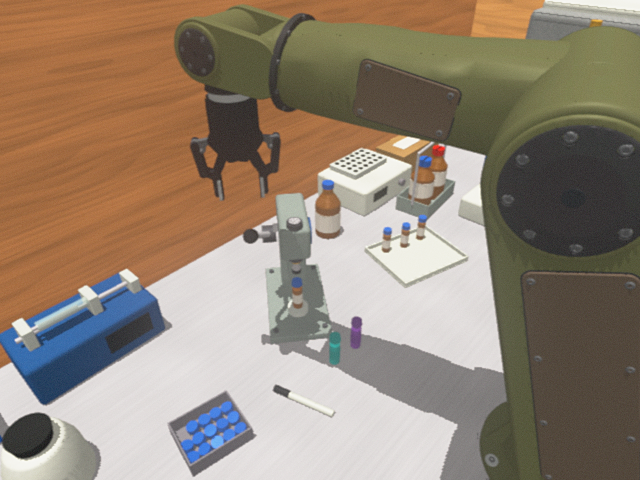

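The wrist view shows the black grip at (316,240), ends at rows 190–285, as predicted within about 1 mm. Descending onto it.

>>> carry_out(motion=[[[0,0,0],[0,-0.001,0.03],0.4],[[0,0,0],[0,-0.001,0.06],0.3],[[0,0,0],[0,-0.001,0.085],0.2],[[0,0,0],[-0.001,-0.001,0.1],0.0],[[0,0,0],[-0.001,-0.001,0.1],0.0]], newtons=60)

```text
time_s: 2.7
tool_pos: [0.5522, 0.1832, 0.2962]
tool_rot: [[-0.771, 0.637, -0.006], [0.637, 0.771, -0.001], [0.004, -0.004, -1.0]]
force: [-0.3, -0.5, -0.2]
grip_width: 0.501
```

>>> carry_out(motion=[[[0,0,0],[0,0,0],-0.3],[[0,0,0],[0,0,0],-0.5],[[0,0,0],[0,0,0],-0.7],[[0,0,0],[0,0,0],-0.7]])

```text
time_s: 3.2
tool_pos: [0.5508, 0.1817, 0.2974]
tool_rot: [[-0.77, 0.638, -0.009], [0.638, 0.77, -0.003], [0.005, -0.009, -1.0]]
force: [-21.1, -14.6, 5.3]
grip_width: 0.288
```

```bash
python3 - <<'E'
from h import *; from bench import status,capture
import cv2
s=status.state()
p,R=leverpose(0,0)
print(s['tool_pos'],s['grip_width'],s['force'],s['wrist_torque'],rel(s,p,R));
im=capture('side');cv2.imwrite('pics/s2.png',cv2.resize(im[80:380,150:400],None,fx=2,fy=2))
E
```

```text
[0.5508 0.1817 0.2974] 0.2882791749507012 [-21.1441 -14.5583   5.3181] [-2.2105  3.063  -0.1135] (array([-0.4913, -0.2792,  0.1458]), array([-0.0008, -0.0003, -0.0028]))
```

View pics/s2.png

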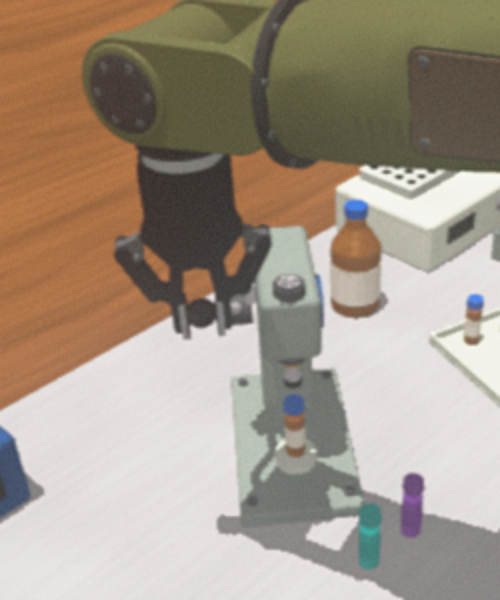

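Gripped, 25 N sideways preload; relax it first.

>>> carry_out(motion=[[[0,0,0],[0,-0.0005,0],-0.7],[[0,0,0],[0,-0.0005,0],-0.7]])

```text
time_s: 3.5
tool_pos: [0.5509, 0.1813, 0.298]
tool_rot: [[-0.77, 0.638, -0.008], [0.638, 0.77, -0.003], [0.004, -0.007, -1.0]]
force: [3.2, 0.1, -2.2]
grip_width: 0.29
```

```bash
cat > lev.py <<'E'
from h import *; from bench import status
import sys
s=status.state()
R=s['tool_rot']; p=s['tool_pos']
off=float(open('off.txt').read()) if 0 else .019
g=p-.019*R[:,2]-HINGE
x=g@PX;z=g[2];y=g@PY
th=.6-np.arctan2(z,-x); tilt=np.arctan2(R[:,2]@PX,-R[2,2])
t=np.array(-np.sin(.6-th)*PX-np.cos(.6-th)*Z)
rad=(-np.cos(.6-th)*PX+np.sin(.6-th)*Z)
f=s['force']
print('t %.2f th %.3f r %.4f y %.4f tilt %.3f gw %.3f | push %.1f rad %.1f lat %.1f'%(s['time_s'],th,np.hypot(x,z),y,tilt,s['grip_width'],-f@t,f@rad,f@PY), 'M',s['wrist_torque'])
if len(sys.argv)>1:
    tilt0=float(sys.argv[1]) # tilt - th offset
    r=float(sys.argv[2]); 
    for a in sys.argv[3:]:
        q,Q=leverpose(float(a),float(a)+tilt0,r=r); q=q+y*PY
        Q=Q
        print(a,*rel(s,q,Q))
E
python3 lev.py
```

```text
t 3.50 th 0.011 r 0.1891 y 0.0001 tilt -0.004 gw 0.290 | push -0.5 rad -3.2 lat 2.1 M [ 0.1082 -0.527  -0.1104]
```

```bash
python3 lev.py -0.015 0.189 0.05 0.10 0.15 0.20 0.25
```

```text
t 3.50 th 0.011 r 0.1891 y 0.0001 tilt -0.004 gw 0.290 | push -0.5 rad -3.2 lat 2.1 M [ 0.1082 -0.527  -0.1104]
0.05 [-0.4166 -2.2364  0.1354] [0.0031 0.0002 0.0062]
0.10 [-0.4132 -5.1012  0.1458] [0.0068 0.0003 0.0144]
0.15 [-0.4096 -7.966   0.1562] [0.0102 0.0003 0.0227]
0.20 [ -0.4059 -10.8308   0.1665] [0.0131 0.0004 0.0311]
0.25 [ -0.4019 -13.6955   0.1767] [0.0156 0.0005 0.0397]
```

>>> carry_out(motion=[[[0,-2.2,0],[0.003,0,0.006],-0.7],[[0,-5.1,0],[0.0068,0,0.0144],-0.7],[[0,-8.0,0],[0.0102,0,0.0227],-0.7],[[0,-10.8,0],[0.0131,0,0.0311],-0.7],[[0,-13.7,0],[0.0156,0,0.0397],-0.7]])

```text
time_s: 4.12
tool_pos: [0.5391, 0.1912, 0.2591]
tool_rot: [[-0.749, 0.638, 0.178], [0.62, 0.77, -0.154], [-0.236, -0.005, -0.972]]
force: [7.0, -2.5, -0.4]
grip_width: 0.287
```

```bash
python3 lev.py -0.015 0.189 0.3 0.34 .38 .42 .45
```

```text
t 4.12 th 0.246 r 0.1890 y 0.0002 tilt 0.238 gw 0.287 | push 2.0 rad -6.6 lat 2.6 M [-0.1327 -0.6167 -0.1483]
0.3 [-0.2647 -2.6961  0.1974] [0.0046 0.0001 0.0087]
0.34 [-0.2608 -4.9879  0.2027] [0.0076 0.0002 0.0152]
.38 [-0.2568 -7.2797  0.2079] [0.0103 0.0002 0.0218]
.42 [-0.2527 -9.5716  0.2131] [0.0128 0.0003 0.0286]
.45 [ -0.2496 -11.2904   0.217 ] [0.0144 0.0003 0.0337]
```

>>> carry_out(motion=[[[0,-2.7,0],[0.0044,0,0.0087],-0.7],[[0,-5.0,0],[0.0073,0,0.0152],-0.7],[[0,-7.3,0],[0.0099,0,0.0218],-0.7],[[0,-9.6,0],[0.0124,0,0.0286],-0.7],[[0,-11.3,0],[0.014,0,0.0337],-0.7]])

```text
time_s: 4.75
tool_pos: [0.5346, 0.1951, 0.2236]
tool_rot: [[-0.699, 0.639, 0.323], [0.577, 0.77, -0.273], [-0.423, -0.004, -0.906]]
force: [-3.2, 1.5, 2.0]
grip_width: 0.289
```

```bash
python3 lev.py -0.015 0.1885 0.46 .475 .49 .505 .52
```

```text
t 4.75 th 0.447 r 0.1889 y 0.0002 tilt 0.436 gw 0.289 | push 1.5 rad 3.7 lat -0.9 M [ 0.2591  0.6016 -0.3448]
0.46 [-0.1665 -0.4887  0.2078] [0.0009 0.0001 0.0023]
.475 [-0.1649 -1.3482  0.209 ] [0.0021 0.0001 0.0047]
.49 [-0.1633 -2.2076  0.2103] [0.0033 0.0001 0.0071]
.505 [-0.1618 -3.0671  0.2115] [0.0045 0.0001 0.0095]
.52 [-0.1602 -3.9265  0.2127] [0.0056 0.0001 0.012 ]
```

```bash
python3 - <<'E'
t=open('lev.py').read()
t=t.replace("if len(sys.argv)>1:","S=p-.019*R[:,2]-.15*R[:,2]\ntau=(np.cross(S-HINGE,f)+s['wrist_torque'])@PY\nprint('equiv grip force %.1f N'%(tau/.19))\nif len(sys.argv)>1:",1)
open('lev.py','w').write(t)
E
python3 lev.py
```

```text
t 4.75 th 0.447 r 0.1889 y 0.0002 tilt 0.436 gw 0.289 | push 1.5 rad 3.7 lat -0.9 M [ 0.2591  0.6016 -0.3448]
equiv grip force 3.0 N
```

>>> carry_out(motion=[[[0,-0.5,0],[0.0009,0,0.0023],-0.7],[[0,-1.3,0],[0.0021,0,0.0047],-0.7],[[0,-1.3,0],[0.0021,0,0.0047],-0.7]])

```text
time_s: 5.12
tool_pos: [0.5344, 0.1953, 0.2186]
tool_rot: [[-0.691, 0.639, 0.338], [0.571, 0.77, -0.286], [-0.443, -0.004, -0.897]]
force: [-7.2, 3.8, 3.7]
grip_width: 0.288
```

```bash
python3 lev.py -0.015 0.1885 .49 .505 .52 .535 .55
```

```text
t 5.12 th 0.474 r 0.1889 y 0.0002 tilt 0.459 gw 0.288 | push 2.7 rad 8.3 lat -1.7 M [ 0.386   1.026  -0.4723]
equiv grip force 3.8 N
.49 [-0.1661 -0.9452  0.2074] [0.001  0.0001 0.0027]
.505 [-0.1645 -1.8046  0.2086] [0.0022 0.0001 0.0051]
.52 [-0.1629 -2.6641  0.2099] [0.0034 0.0001 0.0075]
.535 [-0.1614 -3.5235  0.2111] [0.0045 0.0001 0.0099]
.55 [-0.1598 -4.383   0.2123] [0.0056 0.0001 0.0123]
```

>>> carry_out(motion=[[[0,-0.9,0],[0.0014,0,0.0027],-0.7],[[0,-1.8,0],[0.0026,0,0.0051],-0.7],[[0,-2.7,0],[0.0037,0,0.0075],-0.7]])

```text
time_s: 5.5
tool_pos: [0.5343, 0.1953, 0.2105]
tool_rot: [[-0.674, 0.639, 0.371], [0.558, 0.769, -0.312], [-0.485, -0.004, -0.875]]
force: [-5.3, 2.9, 3.6]
grip_width: 0.286
```

```bash
python3 lev.py -0.015 0.189 .535 .55 .565 .58
```

```text
t 5.50 th 0.520 r 0.1889 y 0.0002 tilt 0.506 gw 0.286 | push 3.1 rad 6.2 lat -1.2 M [ 0.2652  0.9163 -0.4373]
equiv grip force 5.0 N
.535 [-0.1538 -0.812   0.1835] [0.0014 0.0001 0.0023]
.55 [-0.1524 -1.6714  0.1847] [0.0026 0.0001 0.0047]
.565 [-0.151  -2.5309  0.1858] [0.0038 0.0001 0.0071]
.58 [-0.1496 -3.3903  0.187 ] [0.005  0.0001 0.0095]
```

>>> carry_out(motion=[[[0,-0.8,0],[0.0014,0,0.0023],-0.7],[[0,-1.7,0],[0.0026,0,0.0047],-0.7],[[0,-1.7,0],[0.0026,0,0.0047],-0.7]])

```text
time_s: 5.88
tool_pos: [0.5344, 0.1953, 0.2054]
tool_rot: [[-0.662, 0.639, 0.391], [0.548, 0.769, -0.329], [-0.511, -0.004, -0.859]]
force: [-5.1, -0.7, 6.2]
grip_width: 0.285
```

```bash
python3 lev.py -0.015 0.189 .565 .58 .595 .61
```

```text
t 5.88 th 0.548 r 0.1889 y 0.0002 tilt 0.537 gw 0.285 | push 6.0 rad 3.8 lat -3.8 M [-0.2033  0.538  -0.6277]
equiv grip force 7.6 N
.565 [-0.1418 -0.7691  0.1749] [0.0016 0.0001 0.0026]
.58 [-0.1404 -1.6285  0.176 ] [0.0028 0.0001 0.005 ]
.595 [-0.1391 -2.4879  0.177 ] [0.004  0.0001 0.0074]
.61 [-0.1378 -3.3474  0.1781] [0.0052 0.0001 0.0098]
```

>>> carry_out(motion=[[[0,-0.8,0],[0.0014,-0.0003,0.0027],-0.7],[[0,-1.6,0],[0.0026,-0.0003,0.0051],-0.7],[[0,-1.6,0],[0.0026,-0.0003,0.0051],-0.7]])

```text
time_s: 6.25
tool_pos: [0.5347, 0.1951, 0.2003]
tool_rot: [[-0.65, 0.639, 0.411], [0.538, 0.769, -0.344], [-0.536, -0.003, -0.844]]
force: [-7.3, 2.8, 8.3]
grip_width: 0.287
```

```bash
python3 lev.py -0.015 0.189 .59 .60 .61 .62
```

```text
t 6.25 th 0.577 r 0.1889 y 0.0002 tilt 0.565 gw 0.287 | push 8.1 rad 7.6 lat -2.6 M [ 0.0524  0.6742 -0.5229]
equiv grip force 9.6 N
.59 [-0.0783 -0.5485  0.1554] [0.0013 0.     0.002 ]
.60 [-0.0775 -1.1215  0.1558] [0.0021 0.     0.0036]
.61 [-0.0767 -1.6944  0.1561] [0.0029 0.     0.0052]
.62 [-0.0759 -2.2674  0.1565] [0.0037 0.     0.0068]
```

>>> carry_out(motion=[[[0,-0.6,0],[0.0015,0,0.0022],-0.7],[[0,-1.2,0],[0.0024,0,0.0042],-0.7],[[0,-1.2,0],[0.0024,0,0.0042],-0.7]])

```text
time_s: 6.62
tool_pos: [0.5349, 0.1949, 0.1961]
tool_rot: [[-0.641, 0.639, 0.425], [0.531, 0.769, -0.356], [-0.554, -0.002, -0.832]]
force: [-8.6, -0.9, 8.3]
grip_width: 0.29
```

```bash
python3 lev.py -0.015 0.189 .61 .62 .63 .64
```

```text
t 6.62 th 0.601 r 0.1889 y 0.0003 tilt 0.587 gw 0.290 | push 8.3 rad 6.0 lat -6.2 M [-0.264   0.7216 -0.7558]
equiv grip force 10.0 N
.61 [-0.0658 -0.4341  0.1331] [0.0009 0.     0.0014]
.62 [-0.0651 -1.007   0.1334] [0.0018 0.     0.003 ]
.63 [-0.0645 -1.58    0.1337] [0.0026 0.     0.0046]
.64 [-0.0638 -2.1529  0.134 ] [0.0034 0.     0.0062]
```

>>> carry_out(motion=[[[0,-0.6,0],[0.0012,-0.0003,0.0018],-0.7],[[0,-1.1,0],[0.0021,-0.0005,0.0034],-0.7],[[0,-1.1,0],[0.0021,-0.0005,0.0034],-0.7]])

```text
time_s: 7.0
tool_pos: [0.5352, 0.1947, 0.1929]
tool_rot: [[-0.632, 0.639, 0.439], [0.524, 0.769, -0.365], [-0.571, -0.001, -0.821]]
force: [-4.8, 2.0, 8.5]
grip_width: 0.288
```

```bash
python3 lev.py -0.015 0.189 .63 .64 .65
```

```text
t 7.00 th 0.618 r 0.1889 y 0.0002 tilt 0.608 gw 0.288 | push 8.6 rad 4.8 lat -1.5 M [-0.105   0.2895 -0.46  ]
equiv grip force 10.0 N
.63 [ 0.0228 -0.3976  0.0972] [ 0.0012 -0.      0.0018]
.64 [ 0.0233 -0.9706  0.0971] [ 0.002  -0.      0.0034]
.65 [ 0.0238 -1.5435  0.097 ] [ 0.0028 -0.      0.005 ]
```

>>> carry_out(motion=[[[0,-0.6,0],[0.0012,0,0.0018],-0.7],[[0,-1.0,0],[0.002,0,0.0034],-0.7],[[0,-1.0,0],[0.002,0,0.0034],-0.7]])

```text
time_s: 7.38
tool_pos: [0.5355, 0.1945, 0.1895]
tool_rot: [[-0.623, 0.639, 0.451], [0.518, 0.769, -0.375], [-0.586, -0.0, -0.81]]
force: [-7.3, -0.6, 8.2]
grip_width: 0.292
```

```bash
python3 lev.py -0.015 0.189 .64 .65 .66 .67
```

```text
t 7.38 th 0.638 r 0.1889 y 0.0002 tilt 0.626 gw 0.292 | push 8.4 rad 5.0 lat -5.2 M [-0.3688  0.7314 -0.7571]
equiv grip force 10.5 N
.64 [0.0285 0.0833 0.0701] [ 0.0004 -0.      0.0003]
.65 [ 0.0288 -0.4896  0.0699] [ 0.0012 -0.      0.0019]
.66 [ 0.0292 -1.0626  0.0698] [ 0.0021 -0.      0.0035]
.67 [ 0.0295 -1.6355  0.0696] [ 0.0029 -0.      0.0051]
```

>>> carry_out(motion=[[[0,-0.5,0],[0.0012,-0.0003,0.0019],-0.7],[[0,-1.0,0],[0.0021,-0.0005,0.0035],-0.7],[[0,-1.0,0],[0.0021,-0.0005,0.0035],-0.7]])

```text
time_s: 7.75
tool_pos: [0.5359, 0.1942, 0.1864]
tool_rot: [[-0.614, 0.639, 0.463], [0.511, 0.769, -0.383], [-0.601, 0.001, -0.799]]
force: [-6.1, 3.2, 9.7]
grip_width: 0.29
```

```bash
python3 lev.py -0.015 0.189  .66 .67 .68
```

```text
t 7.75 th 0.655 r 0.1889 y 0.0002 tilt 0.645 gw 0.290 | push 10.0 rad 6.1 lat -1.4 M [-0.1259  0.4579 -0.5414]
equiv grip force 11.8 N
.66 [0.1157 0.0164 0.0336] [ 0.0006 -0.      0.0007]
.67 [ 0.1159 -0.5566  0.033 ] [ 0.0015 -0.      0.0023]
.68 [ 0.1161 -1.1295  0.0324] [ 0.0023 -0.      0.0039]
```

>>> carry_out(motion=[[[0,-0.3,0],[0.001,0,0.0014],-0.7],[[0,-0.6,0],[0.0015,0,0.0023],-0.7],[[0,-0.6,0],[0.0015,0,0.0023],-0.7]])

```text
time_s: 8.12
tool_pos: [0.5361, 0.194, 0.1845]
tool_rot: [[-0.608, 0.639, 0.471], [0.507, 0.769, -0.389], [-0.611, 0.002, -0.792]]
force: [-8.5, -0.3, 10.9]
grip_width: 0.288
```

```bash
python3 lev.py -0.015 0.189  .67 .68 .69
```

```text
t 8.12 th 0.666 r 0.1889 y 0.0003 tilt 0.657 gw 0.288 | push 11.3 rad 5.6 lat -5.7 M [-0.6324  0.7948 -0.9438]
equiv grip force 13.5 N
.67 [ 0.1269  0.1169 -0.0023] [ 0.0006 -0.      0.0006]
.68 [ 0.1269 -0.4561 -0.003 ] [ 0.0014 -0.      0.0022]
.69 [ 0.1268 -1.029  -0.0036] [ 0.0023 -0.0001  0.0037]
```

>>> carry_out(motion=[[[0,-0.3,0],[0.001,-0.0002,0.0014],-0.7],[[0,-0.6,0],[0.0016,-0.0004,0.0026],-0.7],[[0,-0.6,0],[0.0016,-0.0004,0.0026],-0.7]])

```text
time_s: 8.5
tool_pos: [0.5364, 0.1938, 0.1827]
tool_rot: [[-0.602, 0.639, 0.479], [0.503, 0.769, -0.394], [-0.62, 0.003, -0.784]]
force: [-10.2, 2.2, 14.4]
grip_width: 0.29
```

```bash
python3 lev.py -0.015 0.189  .67 .68 .69
```

```text
t 8.50 th 0.676 r 0.1888 y 0.0003 tilt 0.669 gw 0.290 | push 15.1 rad 8.1 lat -4.8 M [-0.4936  0.7698 -0.828 ]
equiv grip force 17.8 N
.67 [ 0.1924  0.7979 -0.0497] [-0.0003 -0.0001 -0.0011]
.68 [ 0.1921  0.225  -0.0507] [ 0.0006 -0.0001  0.0005]
.69 [ 0.1919 -0.348  -0.0516] [ 0.0014 -0.0001  0.0021]
```

Firm (17.8 N equivalent, steep rise). Now ease back up slowly, still gripping.

```bash
python3 lev.py -0.013 0.189  .66 .64 .62 .60 .58
```

```text
t 8.50 th 0.676 r 0.1888 y 0.0003 tilt 0.669 gw 0.290 | push 15.1 rad 8.1 lat -4.8 M [-0.4936  0.7698 -0.828 ]
equiv grip force 17.8 N
.66 [ 0.1926  1.2563 -0.0489] [-0.0012 -0.0001 -0.0026]
.64 [ 0.1931  2.4022 -0.047 ] [-0.003  -0.     -0.0057]
.62 [ 0.1935  3.5481 -0.0451] [-0.0049 -0.     -0.0088]
.60 [ 0.194   4.694  -0.0432] [-0.0068 -0.     -0.0118]
.58 [ 0.1945  5.8399 -0.0412] [-0.0088 -0.     -0.0148]
```

>>> carry_out(motion=[[[0,1.2,0],[-0.001,0,-0.0026],-0.7],[[0,2.4,0],[-0.0028,0,-0.0057],-0.7],[[0,3.5,0],[-0.0047,0,-0.0088],-0.7],[[0,4.7,0],[-0.0066,0,-0.0118],-0.7],[[0,5.8,0],[-0.0086,0,-0.0148],-0.7]])

```text
time_s: 9.12
tool_pos: [0.5347, 0.1952, 0.1999]
tool_rot: [[-0.648, 0.639, 0.415], [0.54, 0.769, -0.341], [-0.537, 0.003, -0.844]]
force: [2.3, -2.1, 2.9]
grip_width: 0.287
```

```bash
python3 lev.py -0.013 0.189  .56 .54 .52 .50 .48
```

```text
t 9.12 th 0.579 r 0.1889 y 0.0002 tilt 0.567 gw 0.287 | push 3.0 rad -3.1 lat -0.1 M [-0.4281  0.0579 -0.361 ]
equiv grip force 5.0 N
.56 [ 0.1968  1.1436 -0.0341] [-0.0016 -0.0001 -0.003 ]
.54 [ 0.1972  2.2895 -0.0321] [-0.0034 -0.     -0.0061]
.52 [ 0.1975  3.4354 -0.0301] [-0.0053 -0.     -0.0092]
.50 [ 0.1978  4.5813 -0.0281] [-0.0072 -0.     -0.0122]
.48 [ 0.1981  5.7272 -0.0262] [-0.0092 -0.     -0.0152]
```

>>> carry_out(motion=[[[0,1.1,0],[-0.0016,0,-0.003],-0.7],[[0,2.3,0],[-0.0034,0,-0.0061],-0.7],[[0,3.4,0],[-0.0053,0,-0.0092],-0.7],[[0,4.6,0],[-0.0072,0,-0.0122],-0.7],[[0,5.7,0],[-0.0092,0,-0.0152],-0.7]])

```text
time_s: 9.75
tool_pos: [0.5344, 0.1954, 0.2179]
tool_rot: [[-0.686, 0.639, 0.348], [0.572, 0.769, -0.285], [-0.45, 0.003, -0.893]]
force: [3.4, -1.9, 2.2]
grip_width: 0.288
```

```bash
python3 lev.py -0.013 0.189  .455 .43 .405 .38 .355
```

```text
t 9.75 th 0.478 r 0.1889 y 0.0002 tilt 0.466 gw 0.288 | push 2.6 rad -3.6 lat 0.8 M [-0.3537 -0.0345 -0.3301]
equiv grip force 4.7 N
.455 [ 0.2065  1.3923 -0.0136] [-0.002  -0.0001 -0.0037]
.43 [ 0.2066  2.8247 -0.011 ] [-0.0043 -0.     -0.0076]
.405 [ 0.2068  4.2571 -0.0084] [-0.0067 -0.     -0.0113]
.38 [ 0.2069  5.6895 -0.0058] [-0.0091 -0.     -0.0151]
.355 [ 0.207   7.1219 -0.0032] [-0.0117  0.     -0.0187]
```

>>> carry_out(motion=[[[0,1.4,0],[-0.002,0,-0.0037],-0.7],[[0,2.8,0],[-0.0043,0,-0.0076],-0.7],[[0,4.3,0],[-0.0067,0,-0.0113],-0.7],[[0,5.7,0],[-0.0091,0,-0.0151],-0.7],[[0,7.1,0],[-0.0117,0,-0.0187],-0.7]])

```text
time_s: 10.38
tool_pos: [0.536, 0.1941, 0.2401]
tool_rot: [[-0.724, 0.639, 0.259], [0.603, 0.769, -0.211], [-0.334, 0.004, -0.943]]
force: [3.7, -0.5, 1.0]
grip_width: 0.286
```

```bash
python3 lev.py -0.013 0.189  .33 .305 .28 .255 .23
```

```text
t 10.38 th 0.354 r 0.1890 y 0.0002 tilt 0.341 gw 0.286 | push 1.7 rad -2.9 lat 2.0 M [-0.3078 -0.2004 -0.2161]
equiv grip force 2.6 N
.33 [0.2184 1.3587 0.0159] [-0.0021 -0.0001 -0.0037]
.305 [0.2182 2.7911 0.0186] [-0.0044 -0.     -0.0076]
.28 [0.218  4.2235 0.0213] [-0.0068 -0.     -0.0114]
.255 [0.2178 5.6559 0.0241] [-0.0092 -0.     -0.0151]
.23 [0.2175 7.0882 0.0268] [-0.0118 -0.     -0.0188]
```

>>> carry_out(motion=[[[0,1.4,0],[-0.002,0,-0.0037],-0.7],[[0,2.8,0],[-0.0043,0,-0.0076],-0.7],[[0,4.2,0],[-0.0067,0,-0.0113],-0.7],[[0,5.7,0],[-0.0091,0,-0.0151],-0.7],[[0,7.1,0],[-0.0117,0,-0.0188],-0.7]])

```text
time_s: 11.0
tool_pos: [0.5397, 0.1909, 0.262]
tool_rot: [[-0.751, 0.639, 0.166], [0.625, 0.769, -0.134], [-0.214, 0.004, -0.977]]
force: [6.2, -1.3, -0.8]
grip_width: 0.289
```

```bash
python3 lev.py -0.013 0.189  .205 .18 .155 .13 .105
```

```text
t 11.00 th 0.229 r 0.1890 y 0.0001 tilt 0.215 gw 0.289 | push 1.3 rad -5.4 lat 3.0 M [-0.2568 -0.4194 -0.1314]
equiv grip force 2.9 N
.205 [0.2186 1.3284 0.045 ] [-0.0021 -0.0001 -0.0037]
.18 [0.2181 2.7608 0.0478] [-0.0044 -0.     -0.0076]
.155 [0.2175 4.1932 0.0505] [-0.0068 -0.     -0.0114]
.13 [0.2169 5.6256 0.0532] [-0.0092 -0.     -0.0151]
.105 [0.2162 7.0579 0.0559] [-0.0118 -0.     -0.0188]
```

>>> carry_out(motion=[[[0,1.4,0],[-0.0021,0,-0.0037],-0.7],[[0,2.8,0],[-0.0044,0,-0.0076],-0.7],[[0,4.2,0],[-0.0068,0,-0.0114],-0.7],[[0,5.6,0],[-0.0093,0,-0.0151],-0.7],[[0,7.1,0],[-0.0119,0,-0.0188],-0.7]])

```text
time_s: 11.62
tool_pos: [0.5455, 0.186, 0.2832]
tool_rot: [[-0.766, 0.639, 0.071], [0.637, 0.769, -0.054], [-0.089, 0.004, -0.996]]
force: [3.2, 1.1, -0.9]
grip_width: 0.289
```

```bash
python3 lev.py -0.013 0.189  .085 .065 .045 .025 .010
```

```text
t 11.62 th 0.103 r 0.1890 y 0.0001 tilt 0.089 gw 0.289 | push 0.1 rad -1.9 lat 2.9 M [-0.1201 -0.1766 -0.2508]
equiv grip force 0.2 N
.085 [0.2146 0.9935 0.0781] [-0.0016 -0.0001 -0.0028]
.065 [0.2138 2.1395 0.0803] [-0.0034 -0.0001 -0.0059]
.045 [0.213  3.2854 0.0824] [-0.0053 -0.     -0.009 ]
.025 [0.2122 4.4313 0.0845] [-0.0072 -0.     -0.012 ]
.010 [0.2116 5.2907 0.0861] [-0.0087 -0.     -0.0142]
```

>>> carry_out(motion=[[[0,1.0,0],[-0.0016,0,-0.0028],-0.7],[[0,2.1,0],[-0.0034,0,-0.0059],-0.7],[[0,3.3,0],[-0.0053,0,-0.009],-0.7],[[0,4.4,0],[-0.0072,0,-0.012],-0.7],[[0,5.3,0],[-0.0087,0,-0.0142],-0.7]])

```text
time_s: 12.25
tool_pos: [0.5511, 0.1813, 0.2982]
tool_rot: [[-0.769, 0.639, -0.001], [0.639, 0.769, 0.006], [0.005, 0.004, -1.0]]
force: [-2.7, 5.9, -7.3]
grip_width: 0.286
```

```bash
python3 lev.py -0.013 0.189  .01 .008 .005
```

```text
t 12.25 th 0.010 r 0.1891 y 0.0001 tilt -0.005 gw 0.286 | push -9.3 rad 0.8 lat 2.8 M [ 0.5812  0.4725 -0.2037]
equiv grip force -10.0 N
.01 [ 0.2031 -0.0993  0.1023] [-0.0001 -0.0001  0.0001]
.008 [0.203  0.0153 0.1025] [-0.0002 -0.0001 -0.0002]
.005 [0.2029 0.1871 0.1028] [-0.0005 -0.0001 -0.0007]
```

At the top stop. Release, opening in place, then rise.

>>> carry_out(motion=[[[0,0,0],[0,0,0],-0.7],[[0,0,0],[0,0,0],-0.4],[[0,0,0],[0,0,0],0.0],[[0,0,0],[0,0,0],0.3],[[0,0,0],[0,0,0],0.3]])

```text
time_s: 12.88
tool_pos: [0.5512, 0.1812, 0.2984]
tool_rot: [[-0.769, 0.639, -0.001], [0.639, 0.769, 0.006], [0.004, 0.004, -1.0]]
force: [0.3, 0.7, -0.2]
grip_width: 0.649
```

>>> carry_out(motion=[[[0,0,0],[0,0,-0.03],0.3],[[0,0,0],[0,0,-0.07],0.3],[[0,0,0],[0,0,-0.11],0.3],[[0,0,0],[0,0,-0.13],0.3]])

```text
time_s: 13.38
tool_pos: [0.5513, 0.1805, 0.4309]
tool_rot: [[-0.769, 0.639, 0.002], [0.639, 0.769, 0.006], [0.003, 0.006, -1.0]]
force: [0.2, 0.4, 0.1]
grip_width: 0.652
```

```bash
python3 - <<'E'
from h import *; from bench import status,capture,camera_params
import cv2
print(status.state()['tool_pos'])
a=capture('scene');cv2.imwrite('pics/scene3.png',a)
b=capture('side');cv2.imwrite('pics/side3.png',b)
cv2.imwrite('pics/c3.png',np.hstack([cv2.resize(a[230:310,280:360],None,fx=5,fy=5,interpolation=cv2.INTER_CUBIC),cv2.resize(b[250:330,258:338],None,fx=5,fy=5,interpolation=cv2.INTER_CUBIC)]))
cv2.imwrite('pics/c4.png',np.hstack([cv2.resize(a[130:210,280:360],None,fx=5,fy=5,interpolation=cv2.INTER_CUBIC),cv2.resize(b[200:280,220:300],None,fx=5,fy=5,interpolation=cv2.INTER_CUBIC)]))
cv2.imwrite('pics/tray3.png',np.hstack([cv2.resize(a[360:480,200:360],None,fx=3,fy=3,interpolation=cv2.INTER_CUBIC),]))
E
```

```text
[0.5513 0.1805 0.4309]
```

View pics/c3.png

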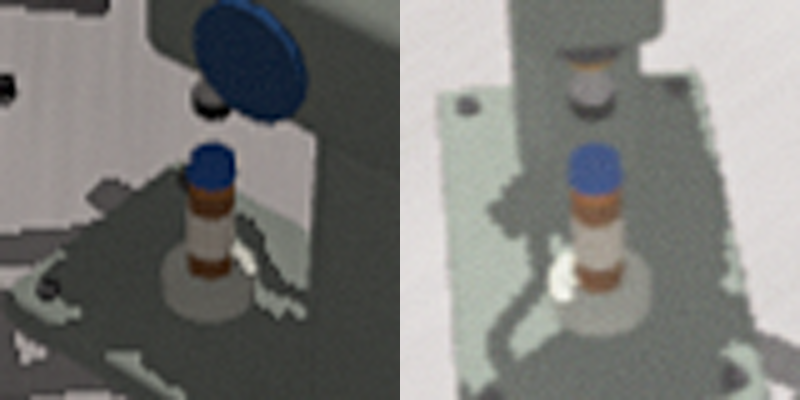

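View pics/c4.png

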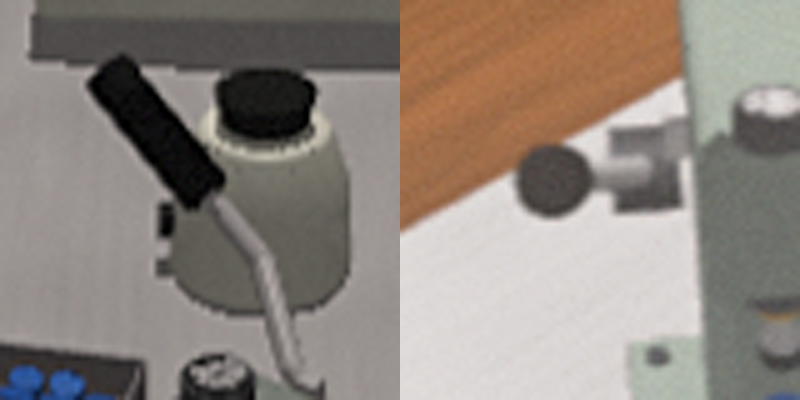

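View pics/tray3.png

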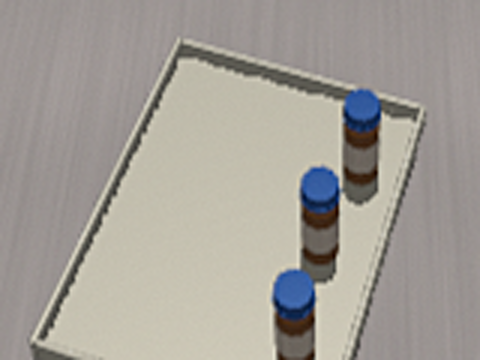

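```bash
python3 - <<'E'
from h import *
k=lambda u,v:(280+u/5-.4,230+v/5-.4); m=lambda u,v:(258+(u-400)/5-.4,250+v/5-.4)
print('cap',tri('scene',k(212,167),'side',m(595,168)))
print('body',tri('scene',k(210,238),'side',m(598,242)))
t=lambda u,v:(200+u/3-.3,360+v/3-.3)
A,B,C=[onz('scene',t(*q),.018) for q in [(181,39),(424,110),(37,340)]]
print(A,B,C,np.degrees(np.arctan2(*(B-A)[1::-1])),np.linalg.norm(B-A),np.degrees(np.arctan2(*(A-C)[1::-1]))-90,np.linalg.norm(A-C))
for q in [(362,104),(320,184),(294,288)]: print('vial cap',onz('scene',t(*q),.076))
E
```

```text
cap (array([0.5807, 0.0458, 0.1009]), np.float64(0.0003404914913746648))
body (array([0.5807, 0.0454, 0.0549]), np.float64(0.0010982454042726072))
[ 0.4504 -0.2115  0.018 ] [ 0.6179 -0.2657  0.018 ] [ 0.3882 -0.4183  0.018 ] -17.928460422882512 0.176023630555227 -16.750881541945205 0.21591469963196125
vial cap [ 0.5756 -0.3001  0.076 ]
vial cap [ 0.5507 -0.3539  0.076 ]
vial cap [ 0.5376 -0.416   0.076 ]
```

```bash
cat >> h.py <<'E'
def vpose(xy,z,tilt=58,back=0.,phi=None,off=.018):
    if phi is None: phi=np.degrees(np.arctan2(xy[1],xy[0]))
    f=np.array([np.cos(np.radians(phi)),np.sin(np.radians(phi)),0]); t=np.radians(tilt)
    zt=np.sin(t)*f-np.cos(t)*Z; y=np.array([-f[1],f[0],0])
    R=np.c_[np.cross(y,zt),y,zt]
    return np.array([xy[0],xy[1],z])+(off-back)*zt,R
VIAL=np.array([.5807,.0456])
E
python3 - <<'E'
from h import *; from bench import status
s=status.state();print(s['q'])
p,R=vpose(VIAL,.073,back=.12); print(p)
# waypoint A: tool down over back
pa,Ra=vpose([.42,.034],.36,tilt=0,off=0); print('A',rel(s,pa,Ra))
pb,Rb=vpose([.42,.034],.30,tilt=58,off=0); print('B',rel(s,pb,Rb))
E
```

```text
[ 14.366   18.0563  60.2245   0.3346 101.4796 -35.861 ]
[0.4945 0.0388 0.1271]
A (array([  0.4151,   0.0307, -44.3336]), array([ 0.0074, -0.1971,  0.0693]))
B (array([-22.0194, -54.9468, -40.6163]), array([ 0.0073, -0.1975,  0.1292]))
```

>>> carry_out(motion=[[[0,0,-9],[0.0,-0.04,0.0],0.3],[[0,0,-18],[0.0,-0.09,0.0],0.3],[[0,0,-27],[0.003,-0.14,0.02],0.3],[[0,0,-36],[0.005,-0.18,0.05],0.3],[[0,0,-44.3],[0.0074,-0.197,0.069],0.3]])

```text
time_s: 14.1
tool_pos: [0.4184, 0.033, 0.3582]
tool_rot: [[-0.996, -0.084, 0.001], [-0.084, 0.996, 0.006], [-0.002, 0.006, -1.0]]
force: [1.4, 0.6, 0.3]
grip_width: 0.652
```

```bash
python3 - <<'E'
from h import *; from bench import status
s=status.state();print(s['q'])
for t,z,r in [(12,.36,.42),(24,.35,.43),(36,.33,.44),(48,.32,.45),(58,.3,.45)]:
    pb,Rb=vpose([r,r*.081],z,tilt=t,off=0,phi=4.5); print(rel(s,pb,Rb))
E
```

```text
[ -0.7135  -4.0243  94.0834   0.3668  89.8713 -95.5231]
(array([  0.3897, -11.8963,   0.2703]), array([-0.0017,  0.0009, -0.0018]))
(array([  0.4181, -23.8962,   0.2294]), array([-0.0117,  0.0008,  0.0082]))
(array([  0.4438, -35.8962,   0.1861]), array([-0.0217,  0.0007,  0.0282]))
(array([  0.4668, -47.8961,   0.1405]), array([-0.0317,  0.0006,  0.0383]))
(array([  0.4839, -57.896 ,   0.1006]), array([-0.0316,  0.0005,  0.0583]))
```

>>> carry_out(motion=[[[0.4,-10,0.2],[-0.002,0,0.0],0.3],[[0.4,-20,0.2],[-0.011,0,0.008],0.3],[[0.4,-30,0.2],[-0.02,0,0.02],0.3],[[0.4,-40,0.2],[-0.03,0,0.035],0.3],[[0.4,-50,0.2],[-0.031,0,0.05],0.3]])

```text
time_s: 14.72
tool_pos: [0.4489, 0.0356, 0.3071]
tool_rot: [[-0.636, -0.077, 0.768], [-0.048, 0.997, 0.06], [-0.771, 0.001, -0.637]]
force: [1.9, 0.4, -0.1]
grip_width: 0.651
```

```bash
python3 - <<'E'
from h import *; from bench import status
s=status.state();print(s['q'])
pb,Rb=vpose([.45,.45*.081],.22,tilt=58,off=0,phi=4.5); print(rel(s,pb,Rb))
pb,Rb=vpose(VIAL,.073,back=.12);print(rel(s,pb,Rb))
E
```

```text
[  -3.4351  -22.8679  127.0018   13.7354   26.39   -107.3179]
(array([-0.0553, -7.601 , -0.106 ]), array([0.0664, 0.0007, 0.0564]))
(array([-0.0472, -7.601 , -0.1001]), array([ 0.1096, -0.0004,  0.15  ]))
```

```bash
python3 - <<'E'
from h import *; from bench import status
from scipy.optimize import least_squares
s=status.state()
D=[(17.217,87.178,.5485,.2307,0),(18.056,60.2245,.579,.4309,0),(-4.024,94.083,.418,.3582,0),(-22.868,127.0,np.sqrt(.4489**2+.0356**2-.037**2),.3071,50.4)]
def fk(x,q2,q3,t):
    a,h,L1,L2,de,d=x; q2,q3,t=np.radians([q2,q3,t])
    return a+L1*np.sin(q2)+L2*np.sin(q2+q3+de)+d*np.sin(t), h+L1*np.cos(q2)+L2*np.cos(q2+q3+de)-d*np.cos(t)
f=lambda x:np.ravel([np.subtract(fk(x,q2,q3,t),(r,z)) for q2,q3,r,z,t in D])
o=least_squares(f,[0,.35,.4,.4,0,.25]);print(o.x,o.fun)
def ik(r,z,t):
    g=least_squares(lambda q:np.subtract(fk(o.x,q[0],q[1],t),(r,z)),[-10,110]);q=g.x
    return q,180-t-q.sum(),np.linalg.norm(g.fun)
for t in (50,54,58,62):
  for b in (.12,.06,0):
    pb,_=vpose(VIAL,.073,tilt=t,back=b); print(t,b,ik(np.hypot(*pb[:2]),pb[2],t))
  pb,_=vpose([.465,-.332],.043,tilt=t); print('place',t,ik(np.hypot(*pb[:2]),pb[2],t))
E
```

```text
[-0.0009  0.2255  0.424   0.451   0.0969  0.2462] [ 0.     -0.0002 -0.0001 -0.      0.0002 -0.     -0.0001  0.0002]
50 0.12 (array([  4.5878, 131.0331]), np.float64(-5.620961978173767), np.float64(2.939490940752241e-08))
50 0.06 (array([ 15.5075, 125.3851]), np.float64(-10.892567060915638), np.float64(1.9450471051875258e-07))
50 0 (array([ 25.2599, 118.8666]), np.float64(-14.126489386576253), np.float64(4.763637651894497e-07))
place 50 (array([ 28.7841, 120.2807]), np.float64(-19.064785925260594), np.float64(1.6523623413168178e-11))
54 0.12 (array([  5.8645, 133.6281]), np.float64(-13.492606097349295), np.float64(1.6997063431191597e-07))
54 0.06 (array([ 16.7591, 127.3204]), np.float64(-18.079559591712638), np.float64(7.421072700210082e-07))
54 0 (array([ 26.2834, 120.2609]), np.float64(-20.54422643250004), np.float64(1.3257592192841104e-06))
place 54 (array([ 30.0347, 121.5176]), np.float64(-25.552216639735576), np.float64(1.1200981213701052e-10))
58 0.12 (array([  7.8909, 135.9066]), np.float64(-21.797549666840297), np.float64(9.83737027896558e-07))
58 0.06 (array([ 18.4854, 128.986 ]), np.float64(-25.471426712349512), np.float64(1.2378504087397504e-11))
58 0 (array([ 27.5938, 121.4453]), np.float64(-27.039111255140625), np.float64(1.8188871636010047e-11))
place 58 (array([ 31.5683, 122.5332]), np.float64(-32.10146719054302), np.float64(7.129170700206328e-10))
62 0.12 (array([ 10.7219, 137.8119]), np.float64(-30.53371858024076), np.float64(6.163277948176548e-11))
62 0.06 (array([ 20.6886, 130.3516]), np.float64(-33.0401751159452), np.float64(1.6332059807427214e-10))
62 0 (array([ 29.1829, 122.405 ]), np.float64(-33.58790182090152), np.float64(1.2355130689223841e-10))
place 62 (array([ 33.3701, 123.3137]), np.float64(-38.683792747975815), np.float64(4.235622630918372e-09))
```

```bash
cat > kin.py <<'E'
from h import *
from scipy.optimize import least_squares
A,H,L1,L2,DE,DT=-0.0009,.2255,.424,.451,.0969,.2462
LAT=.037
sg=[1,1,1]; J6=90
LO=np.array([-173.82,-45.26,13.44,-59.66,0,-146.38]);HI=np.array([173.82,126.66,144.39,239.66,175.72,146.38])
def fk(q):
    a=np.radians(q)
    b=Ro.from_euler('z',a[0])
    fr=b*Ro.from_euler('y',a[1]+a[2])
    R=fr*Ro.from_euler('z',sg[0]*a[3])*Ro.from_euler('y',a[4])*Ro.from_euler('z',sg[1]*a[5]+np.radians(J6))
    w=np.array([A+L1*np.sin(a[1])+L2*np.sin(a[1]+a[2]+DE),LAT,H+L1*np.cos(a[1])+L2*np.cos(a[1]+a[2]+DE)])
    w=b.apply(w)
    return w+DT*R.as_matrix()[:,2],R.as_matrix()
def ik(p,R,q0):
    f=lambda q:np.r_[(fk(q)[0]-p)*10,((fk(q)[1]-R)*1).ravel()]
    return least_squares(f,np.clip(q0,LO+.1,HI-.1),bounds=(LO,HI),x_scale=10)
E
python3 - <<'E'
import kin; from kin import *; from bench import status
s=status.state()
for a in (1,-1):
  for b in (1,-1):
    for j in (90,-90,0,180):
      kin.sg=[a,b]; kin.J6=j
      p,R=fk(s['q']); e=np.abs(R-s['tool_rot']).max()
      if e<.3: print(a,b,j,e,p-s['tool_pos'])
E
```

```text
1 1 90 5.551115123125783e-16 [0.001  0.0005 0.0002]
-1 -1 -90 0.2719198029348099 [-0.0022 -0.0514  0.0002]
```

```bash
python3 - <<'E'
from kin import *; from bench import status
F=np.diag([-1.,-1,1])
for phi in (15,25,32):
  for tilt in (58,):
    for nm,xy,z,b,dp in [('pre',VIAL,.073,.12,0),('mid',VIAL,.073,.06,0),('grasp',VIAL,.073,0,0),('out',[.50,.01],.16,0,0),('place',[.465,-.332],.043,0,-40)]:
      p,R=vpose(xy,z,tilt=tilt,back=b,phi=phi+dp)
      o=ik(p,R@F,[-8,10,130,100,35,-10]); print(phi,nm,o.x.round(1),o.cost.round(6))
E
```

```text
15 pre [-13.1   8.7 134.9 125.7  29.5 -55.3] 0.0
15 mid [ -9.1  18.9 128.3 136.4  30.1 -63.9] 0.0
15 grasp [ -6.   27.8 121.  142.9  30.3 -68.4] 0.0
15 out [-14.    6.8 131.8 116.6  27.4 -45.8] 0.0
15 place [-46.4  31.7 122.1 147.   34.5 -73.5] 0.0
25 pre [-20.8  11.5 131.2 103.8  38.7 -46.1] 0.0
25 mid [-15.   20.5 125.6 114.1  36.6 -53.1] 0.0
25 grasp [-10.3  28.8 119.1 121.8  35.2 -57.7] 0.0
25 out [-18.9   8.8 129.4  99.9  36.6 -39.2] 0.0
25 place [-50.8  32.6 120.2 126.7  38.1 -64.3] 0.0
32 pre [-24.7  14.1 127.6  93.   45.2 -43.1] 0.0
32 mid [-18.2  22.1 122.8 102.1  41.8 -48.5] 0.0
32 grasp [-12.8  29.8 117.  109.6  39.4 -52.6] 0.0
32 out [-21.5  10.5 127.2  91.4  43.  -37.5] 0.0
32 place [-53.3  33.4 118.2 114.3  41.4 -59.2] 0.0
```

```bash
cat > path.py <<'E'
from kin import *; from bench import status
s=status.state(); q=s['q'].copy()
R0=s['tool_rot']; p0=s['tool_pos']
pS,RS=vpose(VIAL,.073+.04,tilt=58,back=.13,phi=25)
N=20
print(pS)
for i in range(0,N+1):
    u=i/N
    phi=4.5+(25-4.5)*u; t=50.4+(58-50.4)*u
    _,R=vpose(VIAL,0,tilt=t,phi=phi); R=R@Ro.from_euler('z',180*u,degrees=True).as_matrix()
    o=ik(p0+(pS-p0)*u,R,q); 
    if i%2==0: print(i,o.x.round(1),round(o.cost,6),'dqmax %.1f'%np.abs(o.x-q).max())
    q=o.x
E
python3 path.py
```

```text
[0.4946 0.0055 0.1724]
0 [  -3.6  -23.   127.1   14.1   26.5 -107.9] 0.0 dqmax 0.5
2 [  -5.7  -21.5  128.4   23.6   24.5 -101.5] 0.0 dqmax 4.9
4 [ -7.9 -19.7 129.5  34.4  23.2 -96.5] 0.0 dqmax 5.5
6 [ -9.9 -17.6 130.4  45.8  22.9 -92.3] 0.0 dqmax 5.7
8 [-11.9 -15.3 131.1  56.8  23.5 -87.8] 0.0 dqmax 5.4
10 [-13.8 -12.7 131.6  66.7  25.  -82.2] 0.0 dqmax 4.7
12 [-15.6  -9.8 131.9  74.9  27.  -75.2] 0.0 dqmax 3.9
14 [-17.3  -6.7 132.   81.4  29.6 -66.5] 0.0 dqmax 4.5
16 [-19.   -3.4 131.9  86.4  32.4 -56.4] 0.0 dqmax 5.2
18 [-20.5  -0.  131.6  90.   35.3 -45.2] 0.0 dqmax 5.8
20 [-21.9   3.5 131.1  92.7  38.3 -32.9] 0.0 dqmax 6.2
```

```bash
cat > rows.py <<'E'
from kin import *; from bench import status
import sys
s=status.state()
p0=np.array([.4489,.0356,.3071]); pS,_=vpose(VIAL,.113,tilt=58,back=.13,phi=25)
for i in map(float,sys.argv[1:]):
    u=i/20
    phi=4.5+20.5*u; t=50.4+7.6*u
    _,R=vpose(VIAL,0,tilt=t,phi=phi); R=R@Ro.from_euler('z',180*u,degrees=True).as_matrix()
    a,b=rel(s,p0+(pS-p0)*u,R); print(a.round(1).tolist(),b.round(3).tolist())
print(s['q'].round(1))
E
python3 rows.py 1 2 3 4 5
```

```text
[-0.9, -0.3, 8.2] [0.004, -0.002, 0.006]
[-1.7, -0.5, 16.6] [0.008, -0.003, 0.012]
[-2.7, -0.5, 24.9] [0.011, -0.005, 0.018]
[-3.6, -0.4, 33.3] [0.015, -0.007, 0.024]
[-4.6, -0.2, 41.7] [0.019, -0.008, 0.03]
[  -3.4  -22.9  127.    13.7   26.4 -107.3]
```

>>> carry_out(motion=[[[-0.9,-0.3,8.2],[0.004,-0.002,0.006],0.3],[[-1.7,-0.5,16.6],[0.008,-0.003,0.012],0.3],[[-2.7,-0.5,24.9],[0.011,-0.005,0.018],0.3],[[-3.6,-0.4,33.3],[0.015,-0.007,0.024],0.2],[[-4.6,-0.2,41.7],[0.019,-0.008,0.03],0.2]])

```text
time_s: 15.35
tool_pos: [0.4599, 0.0283, 0.2718]
tool_rot: [[-0.543, 0.312, 0.779], [0.629, 0.766, 0.132], [-0.556, 0.562, -0.612]]
force: [0.1, 0.6, -0.2]
grip_width: 0.598
```

```bash
python3 rows.py 6 7 8 9 10
```

```text
[-0.9, 0.3, 8.0] [0.0, -0.003, 0.005]
[-1.6, 0.8, 16.4] [0.002, -0.008, 0.011]
[-2.3, 1.5, 24.8] [0.003, -0.012, 0.016]
[-2.9, 2.2, 33.2] [0.005, -0.016, 0.022]
[-3.4, 3.1, 41.6] [0.007, -0.02, 0.028]
[ -8.7 -18.6 130.   40.1  22.7 -93.9]
```

>>> carry_out(motion=[[[-0.9,0.3,8.0],[0,-0.003,0.005],0.2],[[-1.6,0.8,16.4],[0.002,-0.008,0.011],0.2],[[-2.3,1.5,24.8],[0.003,-0.012,0.016],0.2],[[-2.9,2.2,33.2],[0.005,-0.016,0.022],0.1],[[-3.4,3.1,41.6],[0.007,-0.02,0.028],0.1]])

```text
time_s: 15.98
tool_pos: [0.4709, 0.0209, 0.2381]
tool_rot: [[-0.25, 0.569, 0.783], [0.968, 0.143, 0.205], [0.005, 0.81, -0.587]]
force: [-0.5, -0.8, 0.1]
grip_width: 0.549
```

```bash
python3 rows.py 11 12 13 14 15
```

```text
[-0.4, 0.9, 8.0] [-0.003, -0.003, 0.005]
[-0.6, 1.8, 16.4] [-0.005, -0.007, 0.01]
[-0.6, 2.8, 24.9] [-0.007, -0.011, 0.016]
[-0.5, 3.8, 33.3] [-0.009, -0.016, 0.021]
[-0.2, 4.8, 41.7] [-0.011, -0.02, 0.027]
[-13.5 -12.6 131.7  66.6  24.6 -81.7]
```

>>> carry_out(motion=[[[-0.4,0.9,8.0],[-0.003,-0.003,0.005],0.1],[[-0.6,1.8,16.4],[-0.005,-0.007,0.01],0.1],[[-0.6,2.8,24.9],[-0.007,-0.011,0.016],0.1],[[-0.5,3.8,33.3],[-0.009,-0.016,0.021],0.0],[[-0.2,4.8,41.7],[-0.011,-0.02,0.027],0.0]])

```text
time_s: 16.6
tool_pos: [0.4826, 0.0128, 0.2045]
tool_rot: [[0.136, 0.612, 0.779], [0.796, -0.535, 0.282], [0.59, 0.582, -0.56]]
force: [0.7, 0.6, -0.0]
grip_width: 0.5
```

```bash
python3 rows.py 16 17 18 19 20
```

```text
[0.3, 1.0, 8.1] [-0.004, -0.001, 0.005]
[0.8, 1.7, 16.5] [-0.009, -0.002, 0.01]
[1.5, 2.5, 24.9] [-0.013, -0.004, 0.015]
[2.3, 3.1, 33.4] [-0.018, -0.006, 0.02]
[3.3, 3.6, 41.8] [-0.023, -0.007, 0.025]
[-18.   -5.1 132.1  84.   30.7 -61.2]
```

>>> carry_out(motion=[[[0.3,1.0,8.1],[-0.004,-0.001,0.005],0.0],[[0.8,1.7,16.5],[-0.009,-0.002,0.01],0.0],[[1.5,2.5,24.9],[-0.013,-0.004,0.015],0.0],[[2.3,3.1,33.4],[-0.018,-0.006,0.02],0.0],[[3.3,3.6,41.8],[-0.023,-0.007,0.025],0.0]])

```text
time_s: 17.23
tool_pos: [0.4937, 0.0054, 0.1713]
tool_rot: [[0.485, 0.42, 0.767], [0.219, -0.907, 0.359], [0.847, -0.006, -0.532]]
force: [-0.5, -0.3, -0.2]
grip_width: 0.503
```

```bash
cat > g.py <<'E'
from kin import *; from bench import status
import sys
F=np.diag([-1.,-1,1])
def show(s,xy,z,back=0,phi=25,tilt=58):
    p,R=vpose(xy,z,tilt=tilt,back=back,phi=phi); a,b=rel(s,p,R@F); print(a.round(1).tolist(),b.round(4).tolist())
E
python3 - <<'E'
from g import *; from bench import capture,camera_params
import cv2
s=status.state(); print(s['q'].round(1))
for b,z in [(.13,.113),(.11,.073),(.08,.073),(.05,.073),(.02,.073),(0,.073)]: show(s,VIAL,z,b)
c=camera_params('wrist'); im=capture('wrist'); cv2.imwrite('pics/w2.png',im); cv2.imwrite('pics/s4.png',capture('side'));cv2.imwrite('pics/sc4.png',capture('scene'))
W=dict(f=c['fx'],cx=c['cx'],cy=c['cy'],e=c['eye'],R=c['attitude'])
for z in (.035,.073,.109): print(proj(W,[*VIAL,z]))
E
```

```text
[-21.7   3.3 131.2  92.6  38.1 -32.4]
[-0.1, 0.2, -0.3] [0.0013, 0.0003, 0.0002]
[-0.1, 0.2, -0.3] [-0.0325, 0.0006, 0.0414]
[-0.1, 0.2, -0.3] [-0.0324, 0.0006, 0.0714]
[-0.1, 0.2, -0.3] [-0.0324, 0.0006, 0.1014]
[-0.1, 0.2, -0.3] [-0.0323, 0.0006, 0.1314]
[-0.1, 0.2, -0.3] [-0.0322, 0.0007, 0.1514]
[321.0415 286.9656]
[320.8957 259.6249]
[320.7284 228.2703]
```

View pics/w2.png

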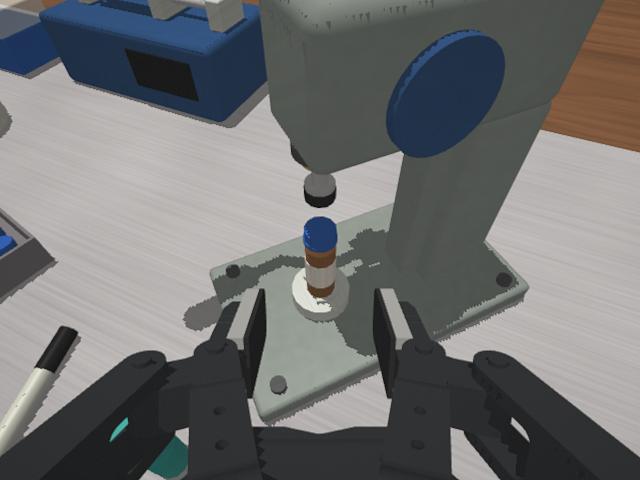

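View pics/s4.png

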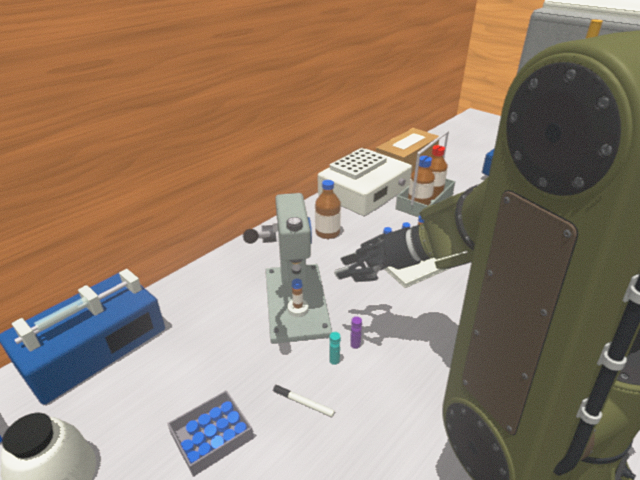

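View pics/sc4.png

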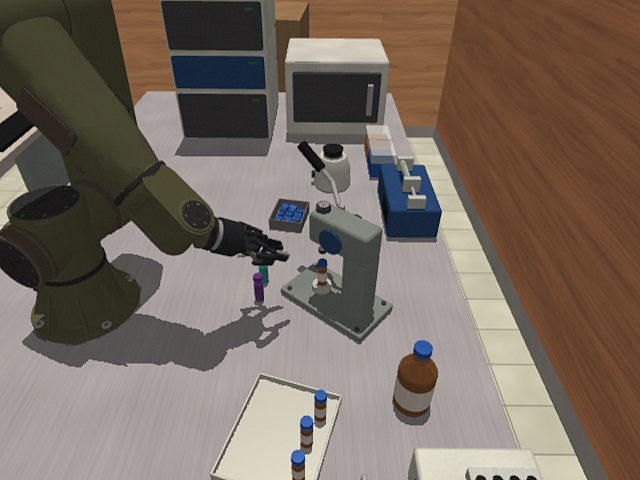

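The wrist view shows the vial's cap at (320,235), foot at (320,292), as predicted within a few pixels; the jaws straddle it and the ram is clear above. Going in.

>>> carry_out(motion=[[[0,0.1,-0.2],[-0.02,0.0005,0.02],0.0],[[0,0.2,-0.3],[-0.0325,0.0006,0.0414],0.0],[[0,0.2,-0.3],[-0.0324,0.0006,0.0714],0.0],[[0,0.2,-0.3],[-0.0324,0.0006,0.1014],0.0],[[0,0.2,-0.3],[-0.0323,0.0006,0.125],0.0]])

```text
time_s: 18.0
tool_pos: [0.5746, 0.0428, 0.0768]
tool_rot: [[0.477, 0.428, 0.768], [0.233, -0.904, 0.359], [0.847, 0.008, -0.531]]
force: [0.2, -0.8, 0.1]
grip_width: 0.497
```

```bash
python3 - <<'E'
from g import *; from bench import capture,camera_params
import cv2
s=status.state(); print(s['q'].round(1),s['force'])
for b,z in [(0,.073)]: show(s,VIAL,z,b)
cv2.imwrite('pics/w3.png',np.hstack([cv2.resize(capture('wrist')[100:440,120:520],None,fx=1,fy=1), cv2.resize(capture('side')[200:370,220:420],None,fx=2,fy=2)]))
E
```

```text
[-12.   25.1 122.2 118.9  35.7 -56.6] [ 0.1704 -0.783   0.1093]
[-0.0, 0.1, 0.6] [0.0003, 0.0001, 0.0257]
```

View pics/w3.png

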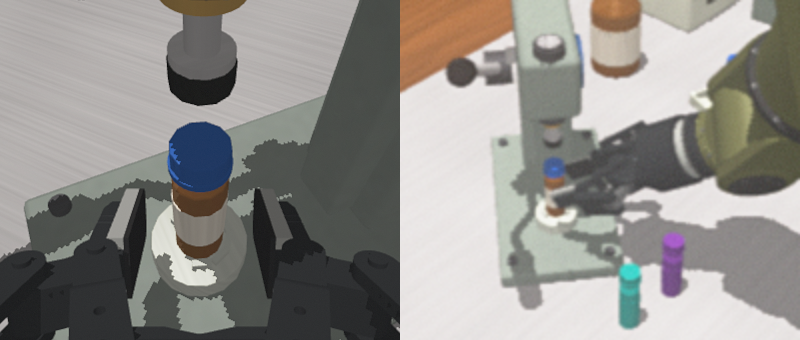

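>>> carry_out(motion=[[[0,0,0.3],[0.0003,0,0.013],0.0],[[0,0,0.6],[0.0003,0,0.0257],0.0],[[0,0,0.6],[0.0003,0,0.0257],-0.2],[[0,0,0.6],[0.0003,0,0.0257],-0.4],[[0,0,0.6],[0.0003,0,0.0257],-0.7]], newtons=30)

```text
time_s: 18.73
tool_pos: [0.5942, 0.0522, 0.0633]
tool_rot: [[0.482, 0.423, 0.767], [0.223, -0.906, 0.359], [0.847, -0.002, -0.531]]
force: [0.2, -0.4, -0.9]
grip_width: 0.258
```

>>> carry_out(motion=[[[0,0,0],[0,0,0],-0.7],[[0,0,0],[0,0,0],-0.7]])

```text
time_s: 18.98
tool_pos: [0.5942, 0.0522, 0.0634]
tool_rot: [[0.482, 0.423, 0.767], [0.223, -0.906, 0.359], [0.847, -0.002, -0.531]]
force: [-0.2, -0.2, -0.9]
grip_width: 0.262
```

```bash
python3 - <<'E'
from g import *; from bench import capture
import cv2
s=status.state(); print(s['q'].round(1),s['force'],s['grip_width'])
show(s,VIAL,.073)
R=s['tool_rot']
for d in ([0,0,.004],[0,0,.009]): print((R.T@np.array(d)).round(4))
cv2.imwrite('pics/w4.png',capture('wrist')[100:440,120:520])
E
```

```text
[-10.2  28.5 119.3 121.7  35.1 -57.6] [-0.1761 -0.1685 -0.9303] 0.2616444231992327
[-0.1, 0.1, -0.1] [0.0002, 0.0002, 0.0002]
[ 0.0034 -0.     -0.0021]
[ 0.0076 -0.     -0.0048]
```

View pics/w4.png

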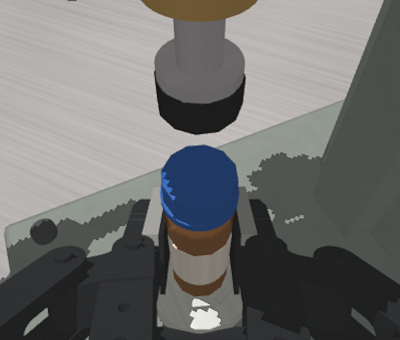

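>>> carry_out(motion=[[[0,0,0],[0.0034,0,-0.0021],-0.7],[[0,0,0],[0.0085,0,-0.0053],-0.7],[[0,0,0],[0.0085,0,-0.0053],-0.7],[[0,0,0],[-0.002,0,-0.022],-0.7],[[0,0,0],[-0.0125,0,-0.039],-0.7]])

```text
time_s: 19.65
tool_pos: [0.5577, 0.0353, 0.0736]
tool_rot: [[0.482, 0.423, 0.767], [0.224, -0.906, 0.359], [0.847, -0.002, -0.531]]
force: [0.2, 0.1, -0.2]
grip_width: 0.26
```

```bash
python3 - <<'E'
from g import *; from bench import capture
import cv2
s=status.state(); print(s['force'],s['grip_width'])
show(s,VIAL+0*VIAL,.083)
R=s['tool_rot']
f=np.array([np.cos(np.radians(25)),np.sin(np.radians(25)),0])
for b,z in [(.015,0),(.03,0.0),(.06,.02),(.09,.05),(.1,.08)]: print((R.T@(-b*f+z*Z)).round(4))
cv2.imwrite('pics/w5.png',np.hstack([capture('wrist')[100:440,120:520],cv2.resize(capture('side')[200:370,220:420],None,fx=2,fy=2)]))
E
```

```text
[ 0.2259  0.1386 -0.2033] 0.260357637666214
[-0.1, 0.1, -0.1] [0.0214, 0.0004, 0.0343]
[-0.008  -0.     -0.0127]
[-0.0159 -0.     -0.0254]
[-0.0149 -0.0001 -0.0615]
[-0.0054 -0.0001 -0.1028]
[ 0.0147 -0.0002 -0.1272]
```

View pics/w5.png

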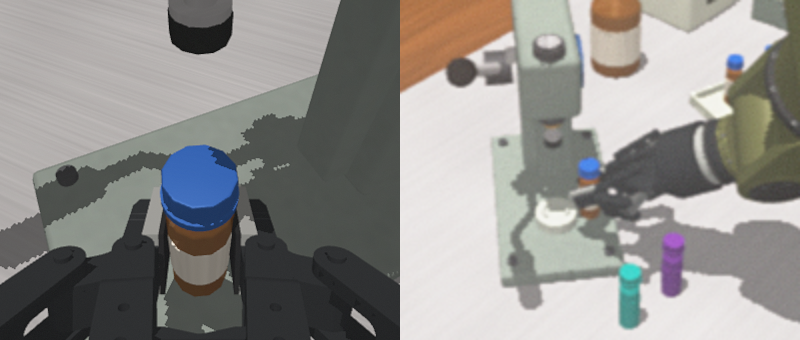

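>>> carry_out(motion=[[[0,0,0],[-0.008,0,-0.0127],-0.7],[[0,0,0],[-0.0159,0,-0.0254],-0.7],[[0,0,0],[-0.0149,0,-0.0615],-0.7],[[0,0,0],[-0.0054,0,-0.1028],-0.7],[[0,0,0],[-0.0054,0,-0.1028],-0.7]])

```text
time_s: 20.38
tool_pos: [0.4751, -0.0041, 0.125]
tool_rot: [[0.481, 0.421, 0.769], [0.223, -0.907, 0.356], [0.848, 0.0, -0.53]]
force: [0.8, 0.4, 0.2]
grip_width: 0.257
```

```bash
cat > tr.py <<'E'
from g import *
s=status.state(); print(s['tool_pos'],s['q'].round(1),s['grip_width'])
z0=s['tool_rot'][:,2]; g0=s['tool_pos']-.018*z0; phi0=np.degrees(np.arctan2(z0[1],z0[0])); print(g0,phi0)
T=np.array([.465,-.332,.13]); n=int(sys.argv[1]); q=s['q'].copy()
for i in range(1,n+1):
    u=i/n; g=g0+(T-g0)*u; ph=phi0+(-15-phi0)*u
    # arc keep radius
    r=np.hypot(*g0[:2])*(1-u)+np.hypot(*T[:2])*u; az=np.arctan2(g0[1],g0[0])*(1-u)+np.arctan2(T[1],T[0])*u
    g[:2]=r*np.cos(az),r*np.sin(az)
    show(s,g[:2],g[2],phi=ph)
    p,R=vpose(g[:2],g[2],phi=ph); o=ik(p,R@F,q); q=o.x; print('    ',q.round(1),round(o.cost,6))
E
python3 tr.py 9
```

```text
[ 0.4751 -0.0041  0.125 ] [-24.7   9.1 134.7 101.5  41.2 -47. ] 0.2573636886454023
[ 0.4612 -0.0106  0.1346] 24.860148248706487
[-3.8, 0.0, 2.4] [-0.0025, 0.0343, -0.003]
     [-27.6  10.6 133.  102.8  40.2 -47. ] 0.0
[-7.5, 0.0, 4.7] [-0.0064, 0.0689, -0.0083]
     [-30.3  11.8 131.6 104.1  39.2 -46.9] 0.0
[-11.3, 0.0, 7.1] [-0.0118, 0.1037, -0.0159]
     [-33.   12.9 130.1 105.3  38.1 -46.8] 0.0
[-15.0, 0.0, 9.4] [-0.0187, 0.1384, -0.026]
     [-35.9  14.1 128.6 106.5  37.1 -46.7] 0.0
[-18.8, 0.0, 11.8] [-0.0271, 0.1729, -0.0384]
     [-38.7  15.2 127.  107.6  36.1 -46.5] 0.0
[-22.5, 0.0, 14.1] [-0.037, 0.2068, -0.0533]
     [-41.7  16.3 125.5 108.6  35.1 -46.3] 0.0
[-26.3, 0.0, 16.5] [-0.0484, 0.2399, -0.0706]
     [-44.7  17.5 123.9 109.6  34.1 -46.1] 0.0
[-30.0, 0.0, 18.8] [-0.0613, 0.2721, -0.0902]
     [-47.7  18.6 122.3 110.5  33.1 -45.9] 0.0
[-33.8, 0.0, 21.1] [-0.0757, 0.303, -0.1123]
     [-50.8  19.7 120.7 111.3  32.1 -45.6] 0.0
```

>>> carry_out(motion=[[[-3.8,0,2.4],[-0.0025,0.034,-0.003],-0.7],[[-7.5,0,4.7],[-0.0064,0.069,-0.0083],-0.7],[[-11.3,0,7.1],[-0.0118,0.1037,-0.016],-0.7],[[-15,0,9.4],[-0.0187,0.1384,-0.026],-0.7],[[-18.8,0,11.8],[-0.027,0.173,-0.0384],-0.7]])

```text
time_s: 21.0
tool_pos: [0.5054, -0.1818, 0.1215]
tool_rot: [[0.53, 0.045, 0.847], [0.023, -0.999, 0.038], [0.847, -0.001, -0.531]]
force: [0.1, -0.3, -0.4]
grip_width: 0.26
```

```bash
python3 tr.py 5
```

```text
[ 0.5054 -0.1818  0.1215] [-38.6  15.2 127.1 107.9  35.9 -46.6] 0.25968053679611885
[ 0.4902 -0.1825  0.1311] 2.589018168872653
[-3.0, 0.1, 1.8] [-0.0016, 0.0303, -0.0023]
     [-41.1  16.3 125.8 108.6  35.3 -46.6] 0.0
[-6.0, 0.1, 3.7] [-0.0042, 0.0608, -0.0061]
     [-43.5  17.1 124.5 109.4  34.5 -46.3] 0.0
[-8.9, 0.1, 5.5] [-0.0078, 0.0915, -0.0114]
     [-45.9  18.  123.3 110.   33.7 -46.1] 0.0
[-11.9, 0.1, 7.4] [-0.0124, 0.1222, -0.0184]
     [-48.3  18.8 122.  110.7  32.9 -45.8] 0.0
[-14.9, 0.1, 9.3] [-0.018, 0.1529, -0.0271]
     [-50.8  19.7 120.7 111.3  32.1 -45.6] 0.0
```

>>> carry_out(motion=[[[-3.0,0.1,1.8],[-0.0016,0.0303,-0.0023],-0.7],[[-6.0,0.1,3.7],[-0.0042,0.0608,-0.0061],-0.7],[[-8.9,0.1,5.5],[-0.0078,0.0915,-0.0114],-0.7],[[-11.9,0.1,7.4],[-0.0124,0.1222,-0.0184],-0.7],[[-14.9,0.1,9.3],[-0.018,0.153,-0.027],-0.7]])

```text
time_s: 21.62
tool_pos: [0.4797, -0.3369, 0.1193]
tool_rot: [[0.512, -0.261, 0.819], [-0.139, -0.965, -0.22], [0.848, -0.001, -0.53]]
force: [-0.2, 0.5, -0.7]
grip_width: 0.262
```

```bash
python3 - <<'E'
from g import *; from bench import capture
import cv2
s=status.state(); print(s['tool_pos'],s['q'].round(1),s['grip_width'])
for z in (.13,.10,.07,.055,.045,.042): show(s,[.465,-.332],z,phi=-15)
a=capture('scene')
cv2.imwrite('pics/p1.png',np.hstack([cv2.resize(a[280:480,200:400],None,fx=2,fy=2),cv2.resize(capture('side')[180:380,300:500],None,fx=2,fy=2)]))
E
```

```text
[ 0.4797 -0.3369  0.1193] [-50.7  19.7 120.8 111.6  32.  -45.7] 0.261591838300619
[0.1, 0.0, -0.1] [0.0009, -0.0009, -0.0008]
[0.1, 0.0, -0.1] [-0.0246, -0.0009, 0.0151]
[0.1, 0.0, -0.1] [-0.05, -0.0008, 0.031]
[0.1, 0.0, -0.1] [-0.0627, -0.0008, 0.039]
[0.1, 0.0, -0.1] [-0.0712, -0.0008, 0.0443]
[0.1, 0.0, -0.1] [-0.0737, -0.0008, 0.0459]
```

View pics/p1.png

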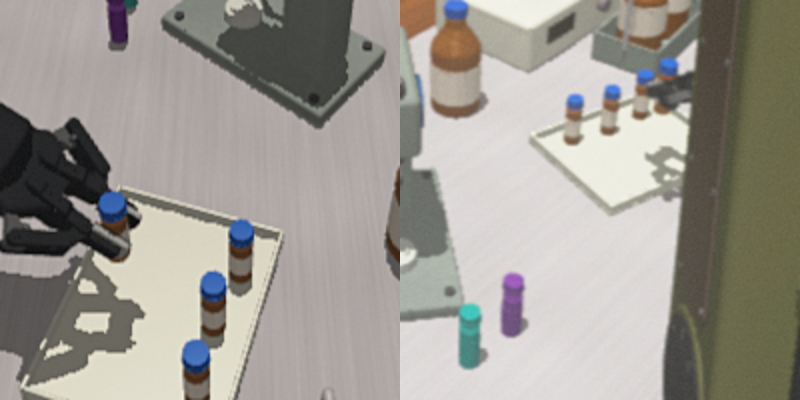

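>>> carry_out(motion=[[[0.1,0,-0.1],[-0.0246,-0.0009,0.0151],-0.7],[[0.1,0,-0.1],[-0.045,-0.0008,0.028],-0.7],[[0.1,0,-0.1],[-0.058,-0.0008,0.036],-0.7],[[0.1,0,-0.1],[-0.065,-0.0008,0.0405],-0.7],[[0.1,0,-0.1],[-0.0695,-0.0008,0.0433],-0.7]])

```text
time_s: 22.35
tool_pos: [0.4797, -0.3365, 0.0371]
tool_rot: [[0.512, -0.259, 0.819], [-0.138, -0.966, -0.219], [0.848, -0.001, -0.53]]
force: [0.3, -0.8, -0.7]
grip_width: 0.26
```

```bash
python3 - <<'E'
from g import *; from bench import capture
import cv2
s=status.state(); print(s['tool_pos'],s['force'],s['grip_width'])
for z in (.045,.044,.042,.041,.04): show(s,[.465,-.332],z,phi=-15)
a=capture('scene')
cv2.imwrite('pics/p2.png',np.hstack([cv2.resize(a[320:480,200:360],None,fx=2.5,fy=2.5,interpolation=cv2.INTER_CUBIC),capture('wrist')[60:460,120:520]]))
E
```

```text
[ 0.4797 -0.3365  0.0371] [ 0.3296 -0.804  -0.6581] 0.2604733399302365
[-0.0, 0.0, -0.0] [-0.0014, -0.0005, 0.0008]
[-0.0, 0.0, -0.0] [-0.0023, -0.0005, 0.0013]
[-0.0, 0.0, -0.0] [-0.004, -0.0005, 0.0023]
[-0.0, 0.0, -0.0] [-0.0048, -0.0005, 0.0029]
[-0.0, 0.0, -0.0] [-0.0057, -0.0005, 0.0034]
```

View pics/p2.png

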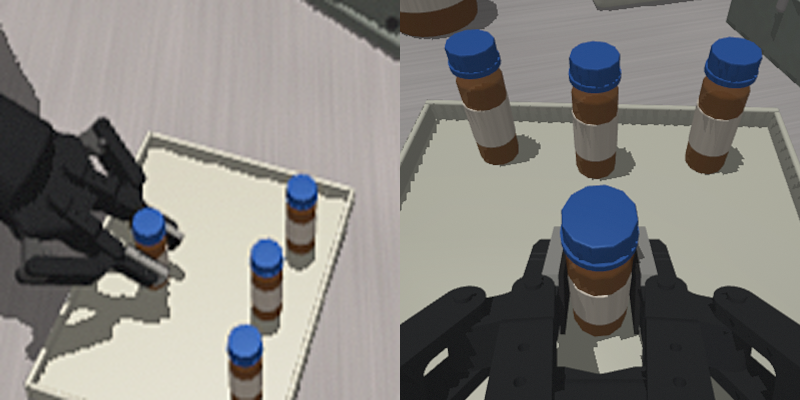

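Vial hangs upright over the middle of the front half (scene crop (150,240)), back row clear. Lower the last millimetres feeling for contact.

>>> carry_out(motion=[[[0,0,0],[-0.0014,0,0.0008],-0.7],[[0,0,0],[-0.0027,0,0.0016],-0.7],[[0,0,0],[-0.0036,0,0.0021],-0.7],[[0,0,0],[-0.0036,0,0.0021],-0.7]])

```text
time_s: 22.95
tool_pos: [0.4795, -0.3366, 0.0332]
tool_rot: [[0.512, -0.259, 0.819], [-0.138, -0.966, -0.219], [0.848, -0.001, -0.53]]
force: [0.7, -0.4, -0.8]
grip_width: 0.256
```

>>> carry_out(motion=[[[0,0,0],[-0.0004,0,0.0003],-0.7],[[0,0,0],[-0.0008,0,0.0005],-0.7],[[0,0,0],[-0.0008,0,0.0005],-0.7]])

```text
time_s: 23.32
tool_pos: [0.4796, -0.3367, 0.0324]
tool_rot: [[0.512, -0.259, 0.819], [-0.138, -0.966, -0.22], [0.848, -0.001, -0.53]]
force: [0.5, 0.1, 0.9]
grip_width: 0.255
```

>>> carry_out(motion=[[[0,0,0],[-0.0004,0,0.0003],-0.7],[[0,0,0],[-0.0004,0,0.0003],-0.7]])

```text
time_s: 23.58
tool_pos: [0.4798, -0.3367, 0.0323]
tool_rot: [[0.511, -0.259, 0.82], [-0.137, -0.966, -0.22], [0.849, -0.0, -0.529]]
force: [-3.4, 2.1, 6.8]
grip_width: 0.258
```

>>> carry_out(motion=[[[0,0,0],[0,0,0],-0.5],[[0,0,0],[0,0,0],-0.4],[[0,0,0],[0,0,0],-0.2],[[0,0,0],[0,0,0],0.1],[[0,0,0],[0,0,0],0.2]])

```text
time_s: 24.2
tool_pos: [0.4798, -0.3367, 0.0323]
tool_rot: [[0.511, -0.259, 0.82], [-0.137, -0.966, -0.22], [0.849, -0.0, -0.529]]
force: [-0.1, 0.3, -0.1]
grip_width: 0.6
```

```bash
python3 - <<'E'
from g import *; from bench import capture
import cv2
s=status.state(); print(s['tool_pos'],s['force'],s['grip_width'])
cv2.imwrite('pics/p3.png',np.hstack([cv2.resize(capture('scene')[320:480,200:360],None,fx=2.5,fy=2.5,interpolation=cv2.INTER_CUBIC),capture('wrist')[60:460,120:520]]))
E
```

```text
[ 0.4798 -0.3367  0.0323] [-0.0904  0.3483 -0.0569] 0.6003742230455555
```

View pics/p3.png

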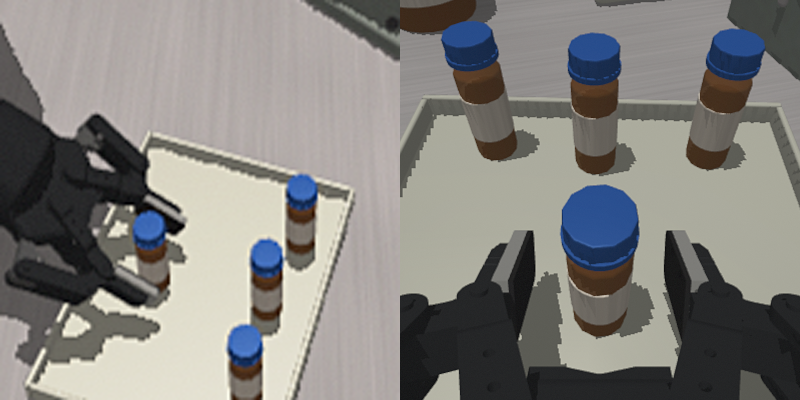

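Vial stands free between the open jaws. Withdrawing straight back along the fingers.

>>> carry_out(motion=[[[0,0,0],[0,0,-0.015],0.2],[[0,0,0],[0,0,-0.04],0.2],[[0,0,0],[0,0,-0.07],0.2],[[0,0,0],[0.02,0,-0.1],0.2],[[0,0,0],[0.05,0,-0.12],0.2]])

```text
time_s: 24.92
tool_pos: [0.4053, -0.3167, 0.1388]
tool_rot: [[0.512, -0.261, 0.819], [-0.139, -0.965, -0.22], [0.848, -0.001, -0.53]]
force: [0.8, 0.7, 0.2]
grip_width: 0.599
```

```bash
python3 - <<'E'
from g import *; from bench import capture
import cv2
s=status.state(); print(s['time_s'],s['tool_pos'],s['force'],s['q'].round(1))
cv2.imwrite('pics/f1.png',capture('scene'));cv2.imwrite('pics/f2.png',capture('side'));cv2.imwrite('pics/f3.png',capture('wrist'))
E
```

```text
24.925 [ 0.4053 -0.3167  0.1388] [0.8498 0.7278 0.1988] [-58.4  10.3 129.8 103.   36.6 -42.5]
```

View pics/f1.png

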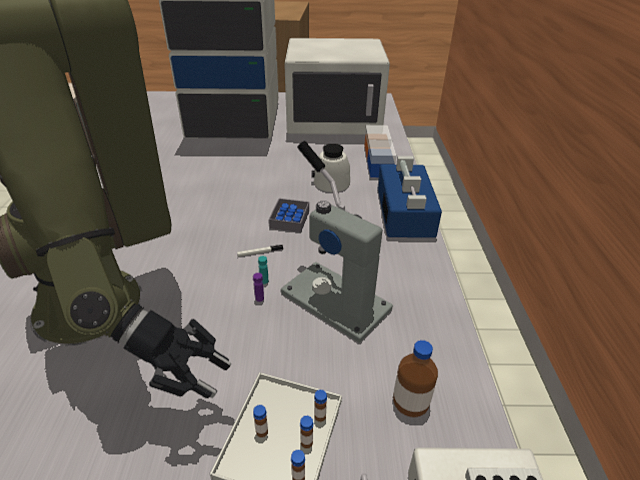

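View pics/f3.png

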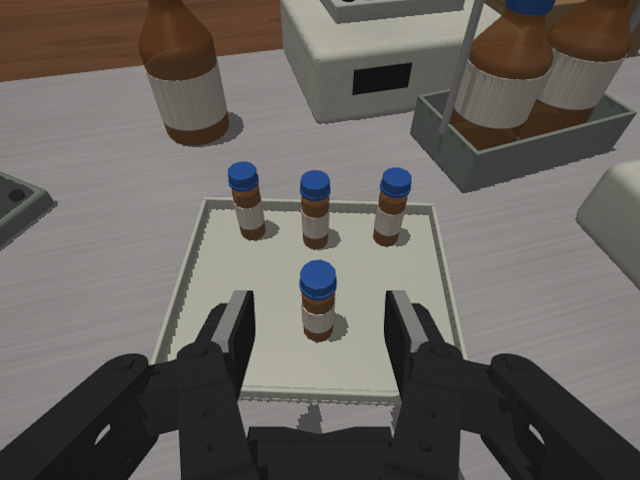

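View pics/f2.png

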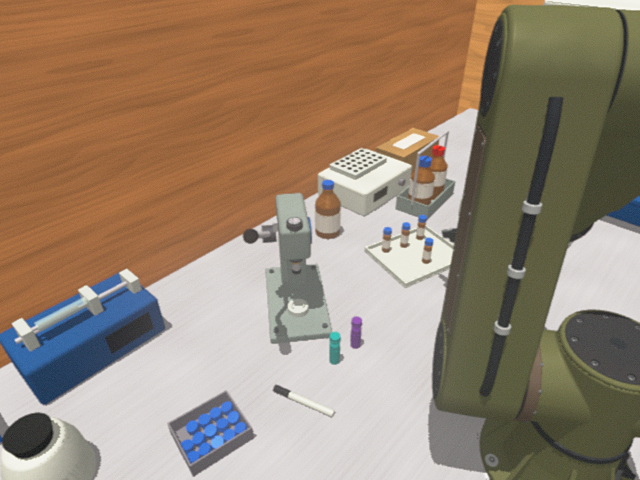

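```bash
python3 - <<'E'
from h import *
import cv2
a=cv2.imread('pics/f3.png');cv2.imwrite('pics/f4.png',cv2.resize(a[140:360,200:440],None,fx=3,fy=2.7)[:594,:720])
def dif(n,m,x0,x1,y0,y1):
    d=np.abs(cv2.imread(f'pics/{n}').astype(int)-cv2.imread(f'pics/{m}')).max(2)[y0:y1,x0:x1]; return (d>60).sum()
print('box,marker,decoys',dif('side0.png','f2.png',160,370,310,470),'tray vials side',dif('side0.png','f2.png',375,425,215,248))
E
```

```text
box,marker,decoys 0 tray vials side 3
```

View pics/f4.png

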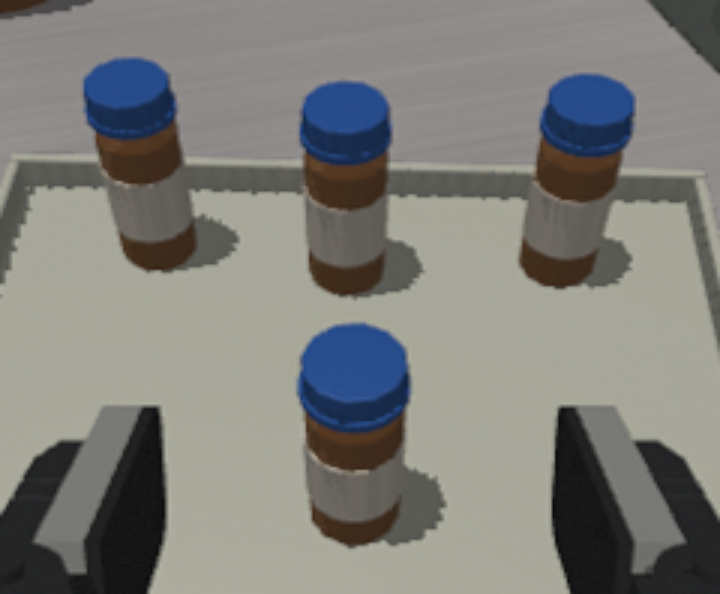

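The vial stands upright in the tray's front half, with its cap seated like those of the three finished vials. Nothing else has moved, so I'm handing in.

```bash
python3 - <<'E'
from bench import r
print(r.close_job())
E
```

```text
the job is handed in; nothing more can be done
None
```

The job is done and handed in, with the last move ending at about 25 s of the 64 s allowed; no verdict is reported.

- **Cap:** I gripped the lever and swung it down. It met the cap at about 0.53 rad by my reading (true angle roughly 0.01 less) and slid at about 10 N at the grip. It went firm at about 0.66 rad. I stopped at about 17.8 N (15.1 N as direct push alone), a little over the 15 N needed and below the 25 N that cracks the glass.
- **Lever:** I eased it back at about 0.16–0.2 rad/s, still gripped, until I felt the top stop. I let go only then, and the pictures show it still up.
- **Vial:** I took it from the open side with the hand tilted, lifted it 10 mm, drew it out and lowered it onto the tray floor until I felt contact. It was then released and stands upright in the middle of the front half.

**Last checks:**
- The final pictures show the cap seated like those on the three finished vials, and no contact force on the gripper.
- Comparing the side view with the first picture showed no change at the box, marker or decoy vials. It showed 3 stray pixels at the tray vials, which I take as noise.
- By eye, the solvent bottle stands where it was.
- No check disagreed, except that the wrist force alone under-read the lever load. I added the wrist moment to get the grip forces above.

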